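Feel for the block plane in the tool chest

ROBOT

A 7-joint arm with a two-finger parallel gripper is mounted at the origin on the work surface. World frame = base frame: x ahead of the robot, y to its left, z up, the work surface at z = 0. Lengths are in m, angles in rad, forces in N, time in s.
With the tool pointing down it reaches from about 0.425 to 0.95 m from the base axis. Payload 4.7 kg.
Tool frame: the origin (TCP) lies midway between the tips of the shut fingers; the grasp point (between the pads) lies r.grasp_offset behind it (r.grasp_offset is the distance from the TCP to the grasp point, in m); z points along the fingers, y is the line along which they close (so a half turn about z gives the same grasp; the last joint's range is limited). The gripper opens to 85 mm and grips with 20 to 120 N. Pads are 22 mm wide; open, the fingers measure 114 mm over their backs; the gripper's body (76 mm by 85 mm) begins 54 mm behind the grasp point. The pads swing forward as they close: fully open they stand 13 mm farther back than shut.
Start: joints at [1.174, 0.469, -0.049, 1.532, 0.024, 1.141, -0.082], TCP at [0.243, -0.63, 0.193] pointing down, gripper open.
Joint ranges: [-2.59, 2.59], [-0.33, 1.99], [-1.39, 1.29], [0.1, 2.45], [-1.04, 4.18], [0.21, 1.99], [-2.66, 2.66]. Speed limits (rad/s): [2.57, 2.57, 3.14, 3.14, 3.14, 3.14, 3.14].

INTERFACE

Orientations are given as a unit quaternion [w, x, y, z].
In Python, from cell import sensors, optics, workorder, r gives the robot as it stands.
- The arm moves only by the tool send_rows, never from a script. Its arguments are lists of equal length, an entry for each row: "grip": the closure in counts, from 0 (fully open) to 255 (shut); "linear": the shift along the tool's x, y, z in cm, a list of three; "turn": the turn about the tool's z in rad. A call has exactly 8 rows; each row is the pose to reach, as a shift and turn from the pose commanded when the call began, along the tool's axes at that moment; what a row does not reach only later rows make up. A row lasts 1/8 s, in which the tool goes at most 62.5 mm and 10.7 degrees, less where a joint would pass 70% of its speed; a pose out of reach is approached as far as the arm can. A call with a gripper value outside its range is refused whole. The fingers move at their own pace and stop on an object; the grip force is fixed at half the most. Time passes only in rows, so rows that repeat a pose let the fingers close, or fill a call up. It gives the time, the measured TCP pose, the force, the opening and the grip force at its end, in the units of the state.
- sensors.get_obs(): the state, without advancing time (a new reading comes with each control period).
- optics.snapshot(name): name is "scene" or "top"; returns the picture (480x640x3 uint8, red, green, blue); there is no depth.
- optics.camera_model(name): a dict with "camera_matrix" (3x3 intrinsics, pixels), "position" and "orientation" of the camera in the world. Camera axes: x right, y down, z forward; pixel columns grow to the right and rows downward; lengths in m; the calibration is good to about 2 mm. A picture is of the moment at which its call begins. camera_model takes no time and is no camera call.
- workorder.finish_job(): hands the job in; it is judged then, once.
The state is a dict: "t": time; "joint_pos": joint angles; "qd": joint speeds; "tau": joint torques, N m; "tool_pos": TCP position; "eef_rot": TCP orientation; "force": force on the tool from outside, world axes, zero at the start; "wrist_torque": the same for the moment, N m; "grip_width": opening from 0.0 (shut) to 1.0 (fully open); "finger_force": force on a finger pad.
Only numpy, scipy, OpenCV 4.12 (cv2) and the standard library are available. Lean on these libraries where they do the work, as an engineer would, in place of code of your own. Each camera call takes 0.05 s, during which the arm holds its last target. There are 200 camera calls.

TASK

The small block plane is lying somewhere at the back of the wooden tool chest, out of sight. Raise the lid by its handle all the way to its stop, reach in under the lid and feel for the plane, lift it out, and set it down gently on its sole in the middle of the cork mat. Leave the hammer, chisel, square and glue bottle where they are.

Things in the scene. Friction and masses are not known exactly. Their poses are not given: they have to be found in the camera images.
- chest: Brown wooden tool chest, fixed to the bench. Outside 264 (x) x 404 (y) x 80 mm high without the lid; walls 12 mm, floor 10 mm, so inside 240 x 380 x 70 mm deep. Origin: centre of its underside, on the bench; z up, x towards the back (hinge side, away from the robot), y along the hinge.
- lid (a joint): Angle of the chest lid, rad: 0 shut, 0.85 at its stop (49 degrees), starting shut or ajar (up to 0.1). Green-painted wooden panel 270 x 404 x 12 mm with two brown battens 12 mm high on top, 0.65 kg. Friction hinges hold it at any angle; lifting it by the handle takes about 9 N. Even fully raised it leans over the back half of the chest and hides it from above.
- plane: Small steel block plane, brass lever cap, dark round knob at the toe, 0.3-0.55 kg. Sole 130 (x) x 44 (y) mm, flat sides 36 mm high over the middle 90 mm, 46 mm overall. Origin: centre of the sole, x to the toe. Starts sole down on the chest floor at chest x 35 to 50 mm, y within 60 mm of the middle, toe to the back within 0.28 rad; slides when pushed with 1-4 N.
- mat: Cork mat 220 x 220 x 4 mm lying fixed on the bench, clear of the chest on its right-hand (-y) side. Origin: centre of its underside.
- rule: Yellow folding rule 160 x 28 x 15 mm, lying along the inside of the chest's front wall (its centre about 98 mm in front of the chest's middle). Origin: centre of its underside, x along it. It may shift.
- hammer: Joiner's hammer with a dark handle lying on the bench, 320 mm long, 28 mm high; origin under the handle, 114 mm from the head end, x towards the head. Leave alone.
- chisel: Chisel with an orange handle lying on the bench between robot and chest, 245 mm long, 28 mm high; origin near its middle, x towards the blade tip. Leave alone.
- square: Try square with a dark wooden stock 120 mm long and a steel blade reaching 170 mm, 20 mm high, lying on the bench; origin under the stock's middle. Leave alone.
- glue: White glue bottle, diameter 64 mm, 170 mm tall, standing on the bench; origin: centre of its underside. Leave alone.
- chest_hinge (a point): Middle of the lid's hinge axis, in line with the lid's underside: on the chest at x = +132, y = 0, z = 80 mm; the axis runs along chest y. With the lid up, reach in beneath it from the front, fingers slanting forward about 40 degrees from vertical; straight down there is no room under the lid.
- lid_handle (a point): Middle of the lid's handle, a round steel bar 10 mm thick and 110 mm long along chest y, between two end posts, 35 mm above the lid's top face and 30 mm behind its front edge (240 mm from the hinge axis measured along the lid, 47 mm above the lid's underside). It can be pinched from above all the way up, the bar turning between the fingers.

How it is judged:
By the outcome, as a careful person would: the job done as asked, in the order asked, and still so for the second after the job is handed in, with the robot touching nothing.
It also fails if it takes over 72 s, if anything falls off the work surface, if the arm or the gripper's body presses on something with over 40 N, if the wrist force passes 120 N, or if a joint passes its speed limit or range.

## Working session

There is one attempt and no reset: what is moved stays moved. The work goes in short steps, Python scripts to look and compute and a tool call to move; the robot and the scene stay as the last step left them, time stands still between calls to the robot, and variables do not carry over. Pictures are saved under pics/ and viewed, at most 10 in all, crops included, and the job is handed in when it is done.

Besides the shell and the picture viewer there is one more tool, called after "Request:" in YAML: its name, and indented under it one key for each argument. send_rows: Moves the arm, as the interface text tells. Its arguments: {"type":"object","properties":{"grip":{"type":"array"},"linear":{"type":"array"},"turn":{"type":"array"}},"required":["grip","linear","turn"]}

```bash
ls; mkdir -p pics; python3 - <<'E'
from cell import sensors, optics, workorder, r
import cv2
for n in("scene","top"):
    im=optics.snapshot(n); cv2.imwrite(f"pics/{n}0.png",im[:,:,::-1]); print(n,optics.camera_model(n))
print(sensors.get_obs(), r.grasp_offset)
E
```

```text
pics
scene {'camera_matrix': array([[470.71753551,   0.        , 325.02926441],
       [  0.        , 470.71753551, 236.26055738],
       [  0.        ,   0.        ,   1.        ]]), 'position': array([1.02842081, 0.63957551, 0.92290413]), 'orientation': array([-0.11822797,  0.27586004,  0.88254018, -0.36200305])}
top {'camera_matrix': array([[445.38111983,   0.        , 327.83416357],
       [  0.        , 445.38111983, 247.23604609],
       [  0.        ,   0.        ,   1.        ]]), 'position': array([0.47428891, 0.00527364, 1.50844148]), 'orientation': array([ 0.01661805, -0.70154154,  0.71215557, -0.01994392])}
{'t': 0.1, 'joint_pos': array([ 1.17408581,  0.46936979, -0.04860283,  1.53354604,  0.02410018,
        1.14099494, -0.08229605]), 'qd': array([-0.00088446, -0.00155148,  0.00094687, -0.00059821,  0.00038403,
        0.00025268,  0.00013298]), 'tau': array([-2.29048140e-06, -5.11516285e+01, -4.73131088e-02, -2.38391125e+01,
        1.07685366e-02,  4.32083791e-03, -3.71698661e-05]), 'tool_pos': array([ 0.24252108, -0.62931052,  0.1922724 ]), 'eef_rot': array([-8.46149327e-04,  9.83133059e-01,  1.82889687e-01, -1.85696567e-04]), 'force': array([-0.29407122, -0.26807001, -1.0320242 ]), 'wrist_torque': array([ 0.05336992, -0.00768886,  0.0042694 ]), 'finger_force': 0.0, 'grip_width': 1.0017772704730046} 0.0187
```

View pics/scene0.png

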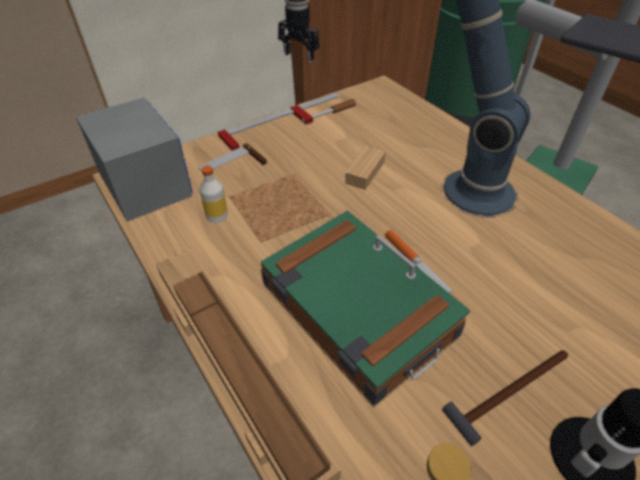

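View pics/top0.png

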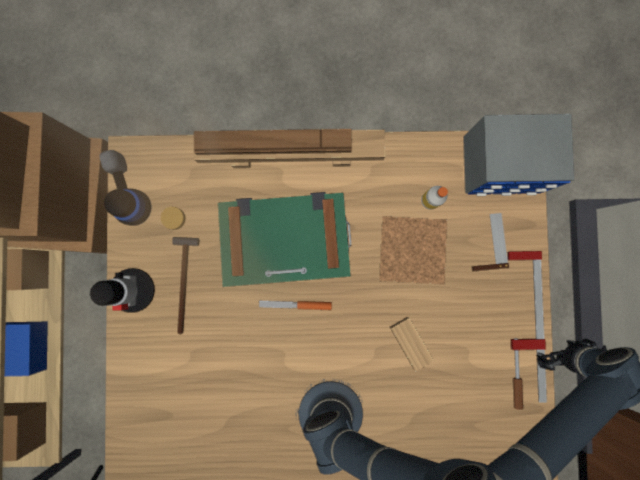

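The scene view shows the shut green lid with handle posts at about (378,245) and (411,274). The mat is at (280,207), the glue at (213,197) and the chisel at (415,258). In the top view the lid spans (218,203) to (351,276), the handle runs (268,273) to (304,271), and the mat is around (413,250).

```bash
cat > h.py <<'E'
from cell import sensors, optics, workorder, r
import cv2, numpy as np
from scipy.spatial.transform import Rotation as R
def rot(q): return R.from_quat(np.roll(q,-1))
def ray(n,uv):
    m=optics.camera_model(n); d=np.linalg.inv(m['camera_matrix'])@[uv[0],uv[1],1]
    return m['position'], rot(m['orientation']).apply(d)
def onz(n,uv,z):
    p,d=ray(n,uv); return p+d*(z-p[2])/d[2]
def tri(a,b):
    p,d=ray("top",a); q,e=ray("scene",b)
    s=np.linalg.lstsq(np.c_[d,-e],q-p,rcond=None)[0]; A=p+d*s[0];B=q+e*s[1]
    return (A+B)/2,np.linalg.norm(A-B)
E
python3 - <<'E'
from h import *
print([a for a in dir(r) if a[0]!='_'],[a for a in dir(sensors) if a[0]!='_'],[a for a in dir(workorder) if a[0]!='_'])
np.set_printoptions(precision=4,suppress=True)
im=cv2.imread("pics/top0.png"); hsv=cv2.cvtColor(im,cv2.COLOR_BGR2HSV)
def rect(m,z,name):
    m=cv2.morphologyEx(m,cv2.MORPH_CLOSE,np.ones((9,9)))
    c=max(cv2.findContours(m,0,2)[0],key=cv2.contourArea); q=cv2.minAreaRect(c); b=cv2.boxPoints(q)
    P=np.array([onz("top",x,z) for x in b]); print(name,q,"\n",P[:,:2],P.mean(0),[np.linalg.norm(P[i]-P[i-1]).round(3) for i in range(4)])
g=cv2.inRange(hsv,(60,60,30),(90,255,200)); rect(g,.092,"lid")
k=np.zeros(g.shape,np.uint8); k[205:295,372:455]=255
print(hsv[250,413],hsv[300,413],hsv[235,400])
c=cv2.inRange(hsv,(5,90,60),(16,255,190))&k; rect(c,.004,"mat")
for nm,rg in(("hr",(255,285,255,315)),):
    a,b,cc,d=rg; sub=cv2.resize(im[a:b,cc:d],None,fx=6,fy=6,interpolation=2); 
s=cv2.imread("pics/scene0.png")[225:295,360:430]; s=cv2.resize(s,None,fx=6,fy=6)
sub=cv2.copyMakeBorder(sub,0,420-180,0,10,0); mm=cv2.resize(im[200:300,370:460],None,fx=3,fy=3)
cv2.imwrite("pics/c1.png",np.hstack([sub[:420],s]))
E
```

```text
['Unreachable', 'grasp_offset'] ['get_obs'] ['finish_job']
lid ((294.5779724121094, 238.05101013183594), (83.13104248046875, 103.68505859375), 85.31410217285156) 
 [[ 0.7003  0.2783]
 [ 0.7229 -0.0527]
 [ 0.4575 -0.0698]
 [ 0.4357  0.2581]] [0.5791 0.1035 0.092 ] [np.float64(0.265), np.float64(0.332), np.float64(0.266), np.float64(0.329)]
[ 14 114 136] [ 16  99 170] [ 14 114 157]
mat ((413.0, 249.5), (89.0, 82.0), 90.0) 
 [[ 0.6937 -0.1547]
 [ 0.6896 -0.4339]
 [ 0.3881 -0.4249]
 [ 0.3923 -0.1486]] [ 0.5409 -0.2906  0.004 ] [np.float64(0.301), np.float64(0.279), np.float64(0.302), np.float64(0.276)]
```

View pics/c1.png

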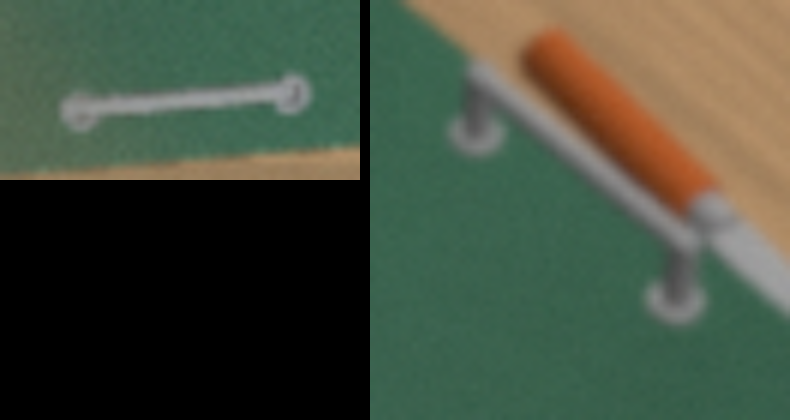

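The crops show the bar in the top view from (268.3,272.7) to (303.5,270.5). In the scene view it runs from (378.3,236) to (413.3,265).

```bash
python3 - <<'E'
from h import *
np.set_printoptions(precision=4,suppress=True)
a=tri((303.5,270.5),(378.3,236)); b=tri((268.3,272.7),(413.3,265)); print(a,b,np.linalg.norm(a[0]-b[0]))
d=b[0]-a[0]; yaw=np.arctan2(-d[0],d[1]); m=(a[0]+b[0])/2; print("mid",m,"yaw",yaw)
im=cv2.imread("pics/top0.png"); hsv=cv2.cvtColor(im,cv2.COLOR_BGR2HSV)
# lid edges: green front/back edge points along some columns
g=cv2.inRange(hsv,(60,60,30),(90,255,200))
for sel,z in((lambda c:c.max(),.08),(lambda c:c.min(),.092)):
    pts=np.array([onz("top",(u,sel(np.where(g[:,u])[0])),z)[:2] for u in range(258,308,4)]); 
    f=np.polyfit(pts[:,1],pts[:,0],1); print("edge x=%.4f y + %.4f"%tuple(f))
k=cv2.GaussianBlur(hsv,(5,5),0); w=np.zeros(g.shape,np.uint8); w[208:292,374:456]=255
c=cv2.inRange(k,(0,0,0),(179,255,156))&w; c=cv2.morphologyEx(cv2.morphologyEx(c,3,np.ones((5,5))),2,np.ones((7,7)))
q=cv2.minAreaRect(max(cv2.findContours(c,0,2)[0],key=cv2.contourArea)); print(q)
print([onz("top",x,.004)[:2] for x in cv2.boxPoints(q)],onz("top",q[0],.004))
print([onz("top",x,.004)[:2] for x in((382,216),(448,219),(446,284),(379,281))])
E
```

```text
(array([0.4739, 0.0748, 0.1382]), np.float64(0.0021698529187927293)) (array([0.467 , 0.1853, 0.1346]), np.float64(0.007309171489028519)) 0.11074424993971264
mid [0.4705 0.1301 0.1364] yaw 0.062198872876409746
edge x=0.2994 y + 0.4143
edge x=-0.0713 y + 0.7177
((412.5927734375, 249.95877075195312), (65.75028991699219, 65.43243408203125), 2.6025619506835938)
[array([ 0.4351, -0.1706]), array([ 0.6564, -0.1854]), array([ 0.6429, -0.4084]), array([ 0.4217, -0.392 ])] [ 0.5386 -0.2891  0.004 ]
[array([ 0.6556, -0.188 ]), array([ 0.6421, -0.4121]), array([ 0.422 , -0.3989]), array([ 0.4356, -0.1731])]
```

Request:
send_rows:
  grip: [0, 0, 0, 0, 0, 0, 0, 0]
  linear:
    - [4.7, -3.3, -2]
    - [9.4, -6.5, -4]
    - [14.1, -9.8, -6]
    - [18.9, -13.1, -8]
    - [23.6, -16.4, -10]
    - [28.3, -19.7, -12]
    - [33, -22.9, -14]
    - [37.7, -26.2, -16]
  turn: [-0.16, -0.32, -0.48, -0.64, -0.8, -0.96, -1.12, -1.27]

```text
t: 1.1
tool_pos: [0.5008, -0.2483, 0.3536]
eef_rot: [-0.0, 0.681, 0.732, -0.0]
force: [1.3, -0.5, -0.4]
grip_width: 0.999
finger_force: 0.0
```

Request:
send_rows:
  grip: [0, 0, 0, 0, 0, 0, 0, 0]
  linear:
    - [4, 6, 0]
    - [8, 12, 0]
    - [12, 18, 0]
    - [16, 24, 0]
    - [20, 30, 0]
    - [22, 36, 0]
    - [24, 42, 0]
    - [24, 48, 0]
  turn: [0, 0, 0, 0, 0, 0, 0, 0]

```text
t: 2.1
tool_pos: [0.898, 0.0066, 0.3524]
eef_rot: [-0.0, 0.681, 0.732, 0.001]
force: [2.3, -0.7, -0.2]
grip_width: 0.994
finger_force: 0.0
```

Request:
send_rows:
  grip: [0, 0, 0, 0, 0, 0, 0, 0]
  linear:
    - [0, 6, 0]
    - [0, 12, 0]
    - [0, 18, 0]
    - [0, 24, 0]
    - [0, 24, 0]
    - [0, 24, 0]
    - [0, 24, 0]
    - [0, 24, 0]
  turn: [0, 0, 0, 0, 0, 0, 0, 0]

```text
t: 3.1
tool_pos: [0.9324, 0.0165, 0.316]
eef_rot: [0.006, 0.682, 0.731, 0.005]
force: [0.0, 1.0, -0.1]
grip_width: 0.996
finger_force: 0.0
```

```bash
python3 - <<'E'
from h import *
o=sensors.get_obs(); print(o['joint_pos'],o['tool_pos'],o['eef_rot'],rot(o['eef_rot']).apply([0,0,1]))
E
```

```text
[-2.66851104e-04  1.11999210e+00 -1.38489147e+00  1.01306098e-01
  1.34169376e+00  1.98575712e+00 -3.93914774e-02] [0.93241002 0.01649864 0.31595152] [0.00604029 0.68228425 0.7310479  0.00454752] [ 0.01503687 -0.00159348 -0.99988567]
```

Request:
send_rows:
  grip: [0, 0, 0, 0, 0, 0, 0, 0]
  linear:
    - [1, -5, 0]
    - [3, -11, 0]
    - [5, -17, 0]
    - [7, -23, 0]
    - [9, -29, 0]
    - [11, -35, 0]
    - [13, -41, 0]
    - [14.3, -45.4, 0]
  turn: [0, 0, 0, 0, 0, 0, 0, 0]

```text
t: 4.1
tool_pos: [0.502, 0.12, 0.3084]
eef_rot: [0.006, 0.683, 0.731, 0.004]
force: [-0.4, 0.2, 1.8]
grip_width: 0.997
finger_force: 0.0
```

```bash
python3 - <<'E'
from h import *
o=sensors.get_obs(); print(o['joint_pos'],o['tool_pos'],o['eef_rot'],rot(o['eef_rot']).apply([0,0,1]))
E
```

```text
[ 0.73829836  0.39189834 -1.37317598  1.70310422  0.40307947  1.36482903
 -0.63400982] [0.50199871 0.11999925 0.30842746] [0.00593993 0.68253639 0.73081891 0.00353848] [ 0.01351231 -0.00293645 -0.99990439]
```

Request:
send_rows:
  grip: [0, 0, 0, 0, 255, 255, 255, 255]
  linear:
    - [0.6, -2, 5]
    - [1.2, -3.3, 10]
    - [1.2, -3.3, 15]
    - [1.2, -3.3, 19]
    - [1.2, -3.3, 19]
    - [1.2, -3.3, 19]
    - [1.2, -3.3, 19]
    - [1.2, -3.3, 19]
  turn: [0, 0, 0, 0, 0, 0, 0, 0]

```text
t: 5.1
tool_pos: [0.474, 0.129, 0.1195]
eef_rot: [0.007, 0.683, 0.731, 0.005]
force: [0.6, -0.5, -0.6]
grip_width: 0.142
finger_force: 0.0
```

```bash
python3 - <<'E'
from h import *
o=sensors.get_obs(); print(o)
a=optics.snapshot("scene"); cv2.imwrite("pics/s2.png",a[:,:,::-1])
E
```

```text
{'t': 5.1, 'joint_pos': array([ 0.57171556,  0.52316993, -1.20093348,  2.00643408,  0.59806961,
        1.00495285, -0.85351486]), 'qd': array([-1.71783888e-03,  7.88043376e-03,  7.12211206e-03,  6.52725261e-03,
        3.75227093e-05, -8.98202177e-05, -5.45449475e-04]), 'tau': array([-4.27396980e-02, -3.30207682e+01, -1.09140757e+01, -1.86548030e+01,
        4.43002302e-02, -2.67904432e-02,  1.96481851e-03]), 'tool_pos': array([0.47404518, 0.12896511, 0.11946982]), 'eef_rot': array([0.00669579, 0.68251796, 0.73082291, 0.00471961]), 'force': array([ 0.55056611, -0.49074144, -0.56310866]), 'wrist_torque': array([0.01717446, 0.01644274, 0.01568045]), 'finger_force': 0.0, 'grip_width': 0.14174935073630215}
```

View pics/s2.png

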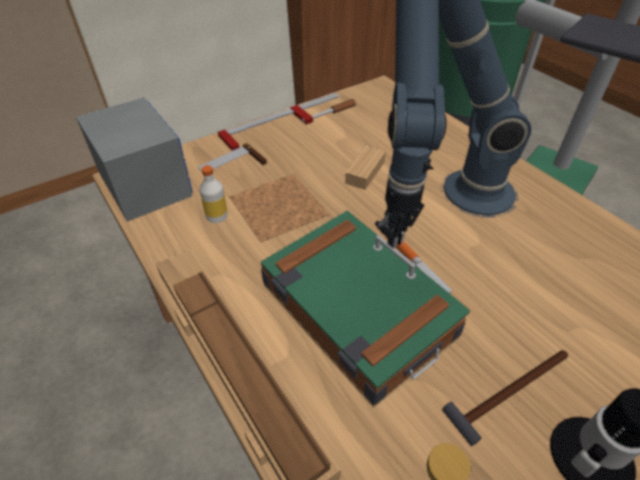

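Both fingers are around the bar, seen at about (395,235), and still closing. I'll lift along the arc next.

Request:
send_rows:
  grip: [255, 255, 255, 255, 255, 255, 255, 255]
  linear:
    - [0, 0, 0]
    - [0, 0, 0]
    - [0, 0.9, -2.7]
    - [0, 2.1, -5.4]
    - [0, 3.6, -7.9]
    - [0, 5.4, -10.2]
    - [0, 7.3, -12.1]
    - [0, 9.4, -13.8]
  turn: [0, 0, 0, 0, 0, 0, 0, 0]

```text
t: 6.15
tool_pos: [0.5656, 0.1355, 0.2583]
eef_rot: [0.006, 0.682, 0.731, 0.004]
force: [-0.2, 0.6, 0.1]
grip_width: 0.003
finger_force: 0.0
```

```bash
python3 - <<'E'
from h import *
o=sensors.get_obs(); print(o['joint_pos'],o['tool_pos'],o['force'],o['finger_force'],o['grip_width'])
E
```

```text
[ 0.54519721  0.52725271 -1.23157653  1.64277819  0.52115288  1.33113169
 -0.69916342] [0.5656295  0.13554403 0.25829092] [-0.2142164   0.58000718  0.13537179] 0.0 0.003210396851968741
```

```bash
python3 - <<'E'
from h import *
a=optics.snapshot("scene")[:,:,::-1]; b=optics.snapshot("top")[:,:,::-1]
a0=cv2.imread("pics/scene0.png")
c=lambda x:cv2.resize(x,None,fx=3,fy=3,interpolation=2)
cv2.imwrite("pics/s3.png",np.hstack([cv2.resize(a[150:410,240:500],(400,400)),cv2.resize(b[180:320,210:350],(400,400))]))
p=cv2.imread("pics/s2.png"); cv2.imwrite("pics/s2c.png",cv2.resize(p[180:300,350:450],None,fx=5,fy=5,interpolation=2))
E
```

```text
(no output)
```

View pics/s3.png

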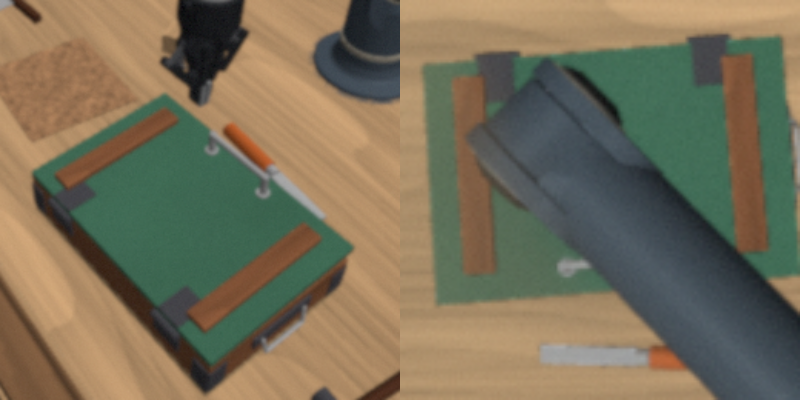

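View pics/s2c.png

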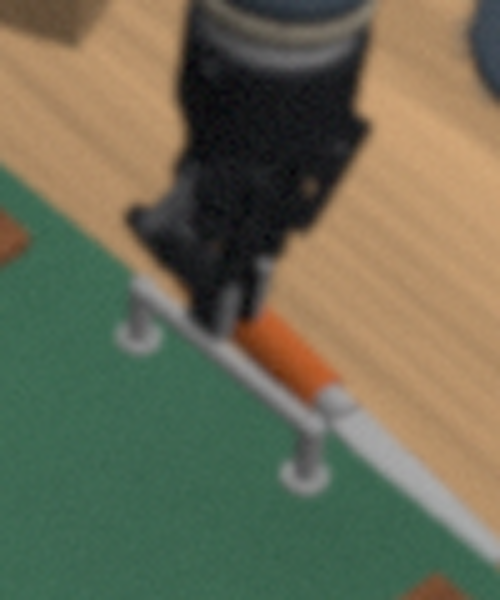

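Both crops show the fingers closed without the bar: the tips sit just above or on the robot side of it, and the lid is still shut. I'll recheck the bar position.

```bash
python3 - <<'E'
from h import *
np.set_printoptions(precision=4,suppress=True)
for z in(.127,.132,.137):
    print(z,"top",*[onz("top",u,z)[:2] for u in((303.5,270.5),(268.3,272.7))],"scene",*[onz("scene",u,z)[:2] for u in((378.3,236),(413.3,265))])
print("bases z.092 top",*[onz("top",u,.092)[:2] for u in((304,270.5),(268.3,273))],"scene",*[onz("scene",u,.092)[:2] for u in((378,247),(411.2,275))])
# chest/lid corners via scene: where would known fingertip (2nd pic) project
for n in("scene","top"):
    m=optics.camera_model(n)
    for P in([.474,.129,.1195],[.474,.129,.138],[.4705,.130,.1364]):
        X=rot(m['orientation']).inv().apply(np.array(P)-m['position']); u=m['camera_matrix']@X; print(n,P,u[:2]/u[2])
E
```

```text
0.127 top [0.4747 0.0747] [0.4696 0.1837] scene [0.4652 0.0675] [0.4588 0.1834]
0.132 top [0.4747 0.0744] [0.4696 0.183 ] scene [0.4687 0.0711] [0.4624 0.1862]
0.137 top [0.4747 0.0742] [0.4696 0.1824] scene [0.4723 0.0747] [0.466  0.1891]
bases z.092 top [0.4747 0.0748] [0.4685 0.1882] scene [0.4651 0.0712] [0.4586 0.1834]
scene [0.474, 0.129, 0.1195] [391.996  255.3545]
scene [0.474, 0.129, 0.138] [392.8854 249.8915]
scene [0.4705, 0.13, 0.1364] [394.256  250.0007]
top [0.474, 0.129, 0.1195] [286.1694 270.9985]
top [0.474, 0.129, 0.138] [285.6326 271.0079]
top [0.4705, 0.13, 0.1364] [285.3659 272.1518]
```

```bash
python3 - <<'E'
from h import *
o=sensors.get_obs(); m=optics.camera_model("scene"); print(o['tool_pos'])
for P in(o['tool_pos'],o['tool_pos']-[0,0,.0187]*np.array([1,1,-1])):
    X=rot(m['orientation']).inv().apply(np.array(P)-m['position']); u=m['camera_matrix']@X; print(u[:2]/u[2])
a=optics.snapshot("scene")[:,:,::-1]
cv2.imwrite("pics/s4.png",cv2.resize(a[140:300,330:450],None,fx=3.75,fy=3.75,interpolation=2))
E
```

```text
[0.56741935 0.13600141 0.25894687]
[366.56462639 230.10616719]
[367.23850439 223.39138393]
```

View pics/s4.png

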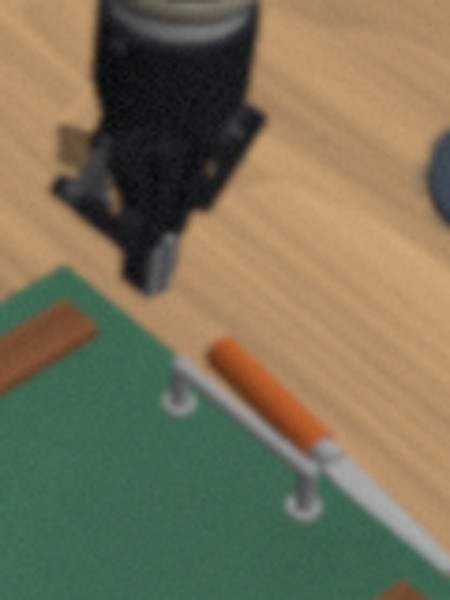

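The shut fingertips show at about (370,218), while the reported TCP projects to (366.6,230). That's a 12 px disagreement, so I'll check the cameras against the mat, glue and base.

```bash
python3 - <<'E'
from h import *
np.set_printoptions(precision=4,suppress=True)
im=cv2.imread("pics/scene0.png"); hsv=cv2.GaussianBlur(cv2.cvtColor(im,cv2.COLOR_BGR2HSV),(5,5),0)
print(hsv[207,280],hsv[170,240],hsv[235,320])
w=np.zeros(im.shape[:2],np.uint8); w[165:250,222:340]=255
v0=(int(hsv[207,280,2])+int(hsv[235,320,2]))//2
c=cv2.inRange(hsv,(0,0,0),(179,255,v0))&w; c=cv2.morphologyEx(cv2.morphologyEx(c,3,np.ones((5,5))),2,np.ones((7,7)))
k=max(cv2.findContours(c,0,2)[0],key=cv2.contourArea)
W=np.array([onz("scene",p[0],.004)[:2] for p in k]); q=cv2.minAreaRect((W*1000).astype(np.float32)); print("mat scene",q)
print("corners",*[onz("scene",u,.004)[:2] for u in((231,199),(288,176),(328,211),(265,240))])
print("base scene",onz("scene",(481,191),.0)," top",onz("top",(330.5,411),.0))
print("glue scene base",onz("scene",(215,214),0), "lid corner z.092 NW(back right) scene",onz("scene",(263,266),.092),"top",onz("top",(344,194),.092))
print("hammer head scene",onz("scene",(461,423),.028),"top",onz("top",(186,241),.028))
E
```

```text
[ 13 120 142] [ 15 108 162] [ 34  92 100]
mat scene ((512.8344116210938, -127.44300079345703), (121.64279174804688, 130.2836151123047), 55.554962158203125)
corners [ 0.6412 -0.3892] [ 0.443  -0.3878] [ 0.4335 -0.1829] [ 0.6429 -0.1837]
base scene [-0.0091  0.0038  0.    ]  top [ 0.0065 -0.003   0.    ]
glue scene base [ 0.7079 -0.3602  0.    ] lid corner z.092 NW(back right) scene [ 0.726  -0.0336  0.092 ] top [ 0.7176 -0.0563  0.092 ]
hammer head scene [0.5876 0.48   0.028 ] top [0.5787 0.4692 0.028 ]
```

```bash
python3 - <<'E'
from h import *
np.set_printoptions(precision=2,suppress=True)
def proj(n,P):
    m=optics.camera_model(n); X=rot(m['orientation']).inv().apply(np.array(P)-m['position']); u=m['camera_matrix']@X; return u[:2]/u[2]
t=np.array([.2425,-.6293,.1923]); y=np.array([.36,-.933,0])
for s in(-1,1):
    for n in("scene","top"): print(n,s,proj(n,t+y*s*.05+[0,0,.013]))
a=cv2.imread("pics/scene0.png")[0:80,260:350]; b=cv2.imread("pics/top0.png")[325:385,525:615]
b=cv2.copyMakeBorder(b,0,20,0,0,0)
c=cv2.imread("pics/top0.png"); 
cv2.imwrite("pics/c5.png",cv2.resize(np.hstack([a,b]),None,fx=4.4,fy=4.4,interpolation=2))
E
```

```text
scene -1 [310.63  73.19]
top -1 [529.93 353.48]
scene 1 [286.24  65.21]
top 1 [561.49 340.44]
```

View pics/c5.png

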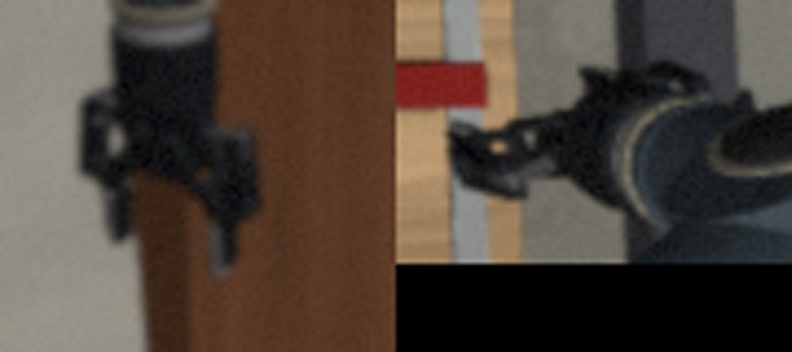

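The start view gives the same answer: the tips show at (287,54.5) and (310.5,61.4), about 11 px above the prediction. The real tips therefore sit about 3 cm farther back than the reported TCP, which explains the miss. I'll go lower and feel for contact.

Request:
send_rows:
  grip: [0, 0, 0, 0, 0, 0, 0, 0]
  linear:
    - [0, -5, 0]
    - [0, -10, 0]
    - [0, -10, 3]
    - [0, -10, 7]
    - [0, -10, 11]
    - [0, -10, 14]
    - [0, -10, 16]
    - [0, -10, 16.5]
  turn: [0, 0, 0, 0, 0, 0, 0, 0]

```text
t: 7.3
tool_pos: [0.4664, 0.128, 0.0901]
eef_rot: [0.005, 0.682, 0.731, 0.003]
force: [0.6, 0.0, 0.6]
grip_width: 0.999
finger_force: 0.0
```

```bash
python3 - <<'E'
from h import *
np.set_printoptions(precision=3,suppress=True)
o=sensors.get_obs(); print(o['joint_pos'],o['tool_pos'],o['force'],o['grip_width'],o['wrist_torque'])
a=optics.snapshot("scene")[:,:,::-1].copy(); a0=cv2.imread("pics/scene0.png")
cv2.imwrite("pics/s6.png",a)
m=(cv2.absdiff(a,a0).max(2)>40).astype(np.uint8); m[:,:350]=0;m[:,440:]=0
for u in range(372,420,3): print(u,np.where(m[:285,u])[0][-1:],end=' ')
E
```

```text
[ 0.515  0.525 -1.12   2.048  0.607  0.933 -0.864] [0.466 0.128 0.09 ] [0.61  0.049 0.628] 0.9994522989644069 [ 0.016 -0.011 -0.031]
372 [244] 375 [246] 378 [254] 381 [256] 384 [249] 387 [245] 390 [242] 393 [239] 396 [237] 399 [233] 402 [230] 405 [229] 408 [238] 411 [240] 414 [238] 417 [228]
```

```bash
python3 - <<'E'
from h import *
np.set_printoptions(precision=4,suppress=True)
for uv in((380.5,256.5),(411,240.5)):
    for z in(.09,.103,.115,.13,.145): print(uv,z,onz("scene",uv,z)[:2])
E
```

```text
(380.5, 256.5) 0.09 [0.4788 0.0975]
(380.5, 256.5) 0.103 [0.4874 0.1059]
(380.5, 256.5) 0.115 [0.4953 0.1138]
(380.5, 256.5) 0.13 [0.5052 0.1235]
(380.5, 256.5) 0.145 [0.5151 0.1333]
(411, 240.5) 0.09 [0.3821 0.0989]
(411, 240.5) 0.103 [0.3922 0.1074]
(411, 240.5) 0.115 [0.4015 0.1151]
(411, 240.5) 0.13 [0.4132 0.1249]
(411, 240.5) 0.145 [0.4248 0.1346]
```

Request:
send_rows:
  grip: [0, 0, 255, 255, 255, 255, 255, 255]
  linear:
    - [0, 0.4, 0.4]
    - [0, 0.4, 0.8]
    - [0, 0.4, 0.8]
    - [0, 0.4, 0.8]
    - [0, 0.4, 0.8]
    - [0, 0.4, 0.8]
    - [0, 0.4, 0.8]
    - [0, 0.4, 0.8]
  turn: [0, 0, 0, 0, 0, 0, 0, 0]

```text
t: 8.35
tool_pos: [0.4759, 0.129, 0.0839]
eef_rot: [0.008, 0.683, 0.731, 0.007]
force: [9.2, 1.9, -6.9]
grip_width: 0.093
finger_force: 58.3
```

```bash
python3 - <<'E'
from h import *
np.set_printoptions(precision=3,suppress=True)
o=sensors.get_obs(); print(o['tool_pos'],o['force'],o['grip_width'],o['finger_force'])
E
```

```text
[0.476 0.129 0.084] [ 9.185  1.9   -6.874] 0.09266693434852304 58.294687271118164
```

Request:
send_rows:
  grip: [255, 255, 255, 255, 255, 255, 255, 255]
  linear:
    - [0, 0.9, -1.5]
    - [0, 1.7, -3.6]
    - [0, 2.8, -6.0]
    - [0, 4.2, -8.3]
    - [0, 5.8, -10.2]
    - [0, 7.5, -12.0]
    - [0, 9.4, -13.5]
    - [0, 11.2, -14.8]
  turn: [0, 0, 0, 0, 0, 0, 0, 0]

```text
t: 9.35
tool_pos: [0.5762, 0.1351, 0.2314]
eef_rot: [0.003, 0.682, 0.731, -0.003]
force: [-8.9, -1.6, -4.6]
grip_width: 0.092
finger_force: 58.3
```

```bash
python3 - <<'E'
from h import *
np.set_printoptions(precision=3,suppress=True)
o=sensors.get_obs(); print(o['joint_pos'],o['tool_pos'],o['force'],o['grip_width'],o['finger_force'])
E
```

```text
[ 0.489  0.545 -1.15   1.647  0.522  1.296 -0.687] [0.576 0.135 0.231] [-8.923 -1.583 -4.606] 0.09156146325590239 58.34370195865631
```

Request:
send_rows:
  grip: [255, 255, 255, 255, 255, 255, 255, 255]
  linear:
    - [0, 0.4, -0.3]
    - [0, 0.8, -0.6]
    - [0, 1.2, -0.9]
    - [0, 1.6, -1.2]
    - [0, 2.0, -1.4]
    - [0, 2.3, -1.6]
    - [0, 2.3, -1.6]
    - [0, 2.3, -1.6]
  turn: [0, 0, 0, 0, 0, 0, 0, 0]

```text
t: 10.35
tool_pos: [0.5879, 0.1356, 0.24]
eef_rot: [-0.004, 0.68, 0.733, -0.013]
force: [-26.3, -2.1, -19.6]
grip_width: 0.086
finger_force: 59.3
```

```bash
python3 - <<'E'
from h import *
np.set_printoptions(precision=3,suppress=True)
o=sensors.get_obs(); print(o['tool_pos'],o['force'],o['grip_width'],o['finger_force'])
E
```

```text
[0.588 0.136 0.24 ] [-26.3    -2.089 -19.589] 0.08584999176865639 59.3476277589798
```

Request:
send_rows:
  grip: [255, 210, 210, 210, 210, 210, 210, 210]
  linear:
    - [0, -1.2, 0.9]
    - [0, -1.2, 0.9]
    - [0, -1.2, 0.9]
    - [0, -1.2, 0.9]
    - [0, -1.2, -1]
    - [0, -1.2, -4]
    - [0, -1.2, -7]
    - [0, -1.2, -10]
  turn: [0, 0, 0, 0, 0, 0, 0, 0]

```text
t: 11.35
tool_pos: [0.5922, 0.1382, 0.3523]
eef_rot: [0.007, 0.683, 0.731, 0.006]
force: [0.4, -0.3, -1.2]
grip_width: 0.177
finger_force: 0.0
```

```bash
python3 - <<'E'
from h import *
from scipy.optimize import least_squares
np.set_printoptions(precision=4,suppress=True)
o=sensors.get_obs(); print(o['joint_pos'],o['tool_pos'],o['eef_rot'],o['force'])
# structural fit of the arm from readings
S=[([1.17408581,.46936979,-.04860283,1.53354604,.02410018,1.14099494,-.08229605],[.24252108,-.62931052,.1922724],[-.000846,.983133,.18289,-.000186]),
([-2.668e-4,1.1199921,-1.38489147,.101306098,1.34169376,1.98575712,-.0393914774],[.93241002,.01649864,.31595152],[.00604029,.68228425,.7310479,.00454752]),
([.73829836,.39189834,-1.37317598,1.70310422,.40307947,1.36482903,-.63400982],[.50199871,.11999925,.30842746],[.00593993,.68253639,.73081891,.00353848]),
([.57171556,.52316993,-1.20093348,2.00643408,.59806961,1.00495285,-.85351486],[.47404518,.12896511,.11946982],[.00669579,.68251796,.73082291,.00471961]),
(o['joint_pos'],o['tool_pos'],o['eef_rot'])]
def fk(q,p):
    T=R.identity(); x=np.array([0,0,p[0]]); 
    off=[[0,0,0],[p[4],0,p[1]],[p[5],0,p[2]],[p[6],0,p[3]]]
    T=R.from_euler('z',-q[0])*R.from_euler('y',q[1]); T=T*R.from_euler('z',-q[2]); x=x+T.apply([p[4],0,p[1]])
    T=T*R.from_euler('y',q[3])*R.from_euler('z',-q[4]); x=x+T.apply([p[5],0,p[2]])
    T=T*R.from_euler('y',q[5])*R.from_euler('z',-q[6]); x=x+T.apply([0,0,p[3]])
    return x,T
def res(p): return np.concatenate([fk(q,p)[0]-x for q,x,_ in S])
f=least_squares(res,[.3,.4,.4,.3,0,0,0]); print(f.x,np.abs(f.fun).max())
for q,x,e in S: print((fk(q,f.x)[1].inv()*rot(np.array(e))).as_rotvec())
E
```

```text
[ 0.4882  0.4841 -1.1886  1.4372  0.4593  1.5025 -0.6147] [0.5922 0.1382 0.3523] [0.0069 0.6825 0.7308 0.0062] [ 0.4289 -0.3056 -1.2407]
[ 0.3791  0.5858  0.46    0.5448 -0.0292 -0.0216  0.    ] 0.03391116852202691
[ 0.     -0.      1.5708]
[-0.     -0.      1.5708]
[ 0.     -0.      1.5708]
[-0.     -0.      1.5708]
[ 0.     -0.      1.5708]
```

```bash
cat > kin.py <<'E'
from h import *
S=[([1.17408581,.46936979,-.04860283,1.53354604,.02410018,1.14099494,-.08229605],[.24252108,-.62931052,.1922724]),
([-2.668e-4,1.1199921,-1.38489147,.101306098,1.34169376,1.98575712,-.0393914774],[.93241002,.01649864,.31595152]),
([.73829836,.39189834,-1.37317598,1.70310422,.40307947,1.36482903,-.63400982],[.50199871,.11999925,.30842746]),
([.57171556,.52316993,-1.20093348,2.00643408,.59806961,1.00495285,-.85351486],[.47404518,.12896511,.11946982]),
([.4882,.4841,-1.1886,1.4372,.4593,1.5025,-.6147],[.5922,.1382,.3523]),
([.54519721,.52725271,-1.23157653,1.64277819,.52115288,1.33113169,-.69916342],[.5656295,.13554403,.25829092]),
([.515,.525,-1.12,2.048,.607,.933,-.864],[.466,.128,.09]),
([.489,.545,-1.15,1.647,.522,1.296,-.687],[.576,.135,.231])]
AX=[('z',-1),('y',1),('z',-1),('y',1),('z',-1),('y',1),('z',-1)]
def frames(q):
    T=R.identity(); out=[T]
    for (a,s),v in zip(AX,q): T=T*R.from_euler(a,s*v); out.append(T)
    return out
E
python3 - <<'E'
from kin import *
np.set_printoptions(precision=4,suppress=True)
def fit(cols):
    A=[];b=[]
    for q,x in S:
        F=[f.as_matrix() for f in frames(q)]; A.append(np.array([F[k][:,a] for k,a in cols]).T); b.append(x)
    A=np.vstack(A);b=np.concatenate(b); lam=1e-5
    v=np.linalg.solve(A.T@A+lam*np.eye(len(cols)),A.T@b); e=A@v-b
    print(dict(zip(cols,v.round(4))),abs(e).max()); return e
base=[(0,2),(2,2),(4,2),(6,2)]
fit(base); 
fit(base+[(1,0),(3,0),(4,0),(6,0)])
fit(base+[(1,1),(3,1),(5,1),(7,1)])
e=fit(base+[(1,0),(3,0),(4,0),(6,0),(1,1),(3,1),(5,1),(7,1)])
fit(base+[(0,0),(0,1)])
e=fit(base+[(0,0),(0,1),(7,0),(7,1)]);print(e.reshape(-1,3))
E
```

```text
{(0, 2): np.float64(0.298), (2, 2): np.float64(0.5873), (4, 2): np.float64(0.4383), (6, 2): np.float64(0.4453)} 0.03304473968770599
{(0, 2): np.float64(-0.0439), (2, 2): np.float64(0.5571), (4, 2): np.float64(0.4668), (6, 2): np.float64(0.0807), (1, 0): np.float64(0.0216), (3, 0): np.float64(-0.0229), (4, 0): np.float64(-0.0057), (6, 0): np.float64(0.0103)} 0.035120707701152054
{(0, 2): np.float64(0.2238), (2, 2): np.float64(0.554), (4, 2): np.float64(0.467), (6, 2): np.float64(0.33), (1, 1): np.float64(-0.026), (3, 1): np.float64(-0.0155), (5, 1): np.float64(0.0002), (7, 1): np.float64(-0.0008)} 0.00032152683700259477
{(0, 2): np.float64(0.2187), (2, 2): np.float64(0.5543), (4, 2): np.float64(0.467), (6, 2): np.float64(0.3251), (1, 0): np.float64(-0.0003), (3, 0): np.float64(-0.0001), (4, 0): np.float64(0.0), (6, 0): np.float64(-0.0002), (1, 1): np.float64(-0.0255), (3, 1): np.float64(-0.0155), (5, 1): np.float64(0.0004), (7, 1): np.float64(-0.0016)} 0.00036181321799755306
{(0, 2): np.float64(1.1542), (2, 2): np.float64(0.5763), (4, 2): np.float64(0.462), (6, 2): np.float64(1.287), (0, 0): np.float64(-0.0256), (0, 1): np.float64(-0.0217)} 0.01434963988177873
{(0, 2): np.float64(0.2377), (2, 2): np.float64(0.5771), (4, 2): np.float64(0.4692), (6, 2): np.float64(0.3694), (0, 0): np.float64(-0.0139), (0, 1): np.float64(0.0004), (7, 0): np.float64(0.0053), (7, 1): np.float64(-0.0297)} 0.005499276239872369
[[ 0.0001  0.     -0.0055]
 [-0.0005  0.0002 -0.0007]
 [ 0.0008 -0.0027  0.0012]
 [ 0.0007 -0.0005  0.0005]
 [-0.0016  0.0014  0.0014]
 [ 0.0002 -0.0004  0.0013]
 [ 0.0004  0.0013  0.0003]
 [-0.0001  0.0006  0.0015]]
```

```bash
cat >> kin.py <<'E'
from scipy.optimize import least_squares
lo=np.array([-2.59,-.33,-1.39,.1,-1.04,.21,-2.66]); hi=np.array([2.59,1.99,1.29,2.45,4.18,1.99,2.66])
vmax=.7*np.array([2.57,2.57,3.14,3.14,3.14,3.14,3.14])/8
H=.26; L3=H+.1062
TZ=R.from_euler('z',np.pi/2)
def fk(q):
    F=frames(q); x=np.array([0,0,H])+F[1].apply([0,-.026,0])+F[2].apply([0,0,.554])+F[3].apply([0,-.0155,0])+F[4].apply([0,0,.467])+F[6].apply([0,0,L3])
    return x,F[7]*TZ
def row(q,xt,Rt,w=1.0,reg=1e-3):
    x,T=fk(q); d=xt-x; d*=min(1,.0625/max(np.linalg.norm(d),1e-9)); rv=(Rt*T.inv()).as_rotvec(); rv*=min(1,.187/max(np.linalg.norm(rv),1e-9))
    xs=x+d; Rs=R.from_rotvec(rv)*T
    l=np.maximum(lo,q-vmax); h=np.minimum(hi,q+vmax); l=np.minimum(l,q-1e-6);h=np.maximum(h,q+1e-6)
    def f(z):
        a,B=fk(z); return np.concatenate([a-xs,w*(Rs*B.inv()).as_rotvec(),reg*(z-q)])
    return least_squares(f,q,bounds=(l,h),max_nfev=60).x
def call(q,lin,turn,**k):
    x,T=fk(q)
    for s,t in zip(lin,turn): q=row(q,x+T.apply(np.array(s)/100),T*R.from_euler('z',t),**k)
    return q
def show(q,s=''):
    x,T=fk(q); z=T.apply([0,0,1]); print(s,x.round(4),'z',z.round(3),'q',np.round(q,2))
E
cat > sim.py <<'E'
from kin import *
C1=[[4.7,-3.3,-2],[9.4,-6.5,-4],[14.1,-9.8,-6],[18.9,-13.1,-8],[23.6,-16.4,-10],[28.3,-19.7,-12],[33,-22.9,-14],[37.7,-26.2,-16]];t1=[-.16,-.32,-.48,-.64,-.8,-.96,-1.12,-1.27]
C2=[[4,6,0],[8,12,0],[12,18,0],[16,24,0],[20,30,0],[22,36,0],[24,42,0],[24,48,0]]
C3=[[0,6,0],[0,12,0],[0,18,0]]+[[0,24,0]]*5
C4=[[1,-5,0],[3,-11,0],[5,-17,0],[7,-23,0],[9,-29,0],[11,-35,0],[13,-41,0],[14.3,-45.4,0]]
for w in(.3,1,3):
    q=np.array(S[0][0]); print('w',w)
    for i,(c,t) in enumerate(((C1,t1),(C2,[0]*8),(C3,[0]*8),(C4,[0]*8))): q=call(q,c,t,w=w); show(q,i+1)
E
time python3 sim.py
```

```text
w 0.3
1 [ 0.5008 -0.2493  0.3527] z [-0.001  0.002 -1.   ] q [ 0.79  0.22 -0.49  1.55  0.1   1.4   0.36]
2 [0.9125 0.012  0.3486] z [ 0.033  0.002 -0.999] q [-0.03  0.96 -0.17  0.32  0.15  1.84 -0.02]
3 [1.0618 0.0259 0.3189] z [ 0.338  0.009 -0.941] q [-0.1   1.15  1.07  0.1  -1.04  1.59  0.06]
4 [0.6603 0.1302 0.1758] z [ 0.338  0.009 -0.941] q [-0.35  0.31  0.06  1.88  0.13  0.63 -0.33]
w 1
1 [ 0.5008 -0.2493  0.3527] z [-0.001  0.002 -1.   ] q [ 0.8   0.22 -0.5   1.55  0.11  1.4   0.36]
2 [0.9042 0.0119 0.3445] z [ 0.005  0.002 -1.   ] q [-0.03  0.96 -0.18  0.32  0.15  1.86 -0.02]
3 [0.9569 0.0231 0.2757] z [ 0.027  0.002 -1.   ] q [-0.1   1.18  1.07  0.1  -1.04  1.89  0.06]
4 [0.5376 0.125  0.2649] z [ 0.027  0.002 -1.   ] q [-0.57  0.19  0.31  1.77 -0.06  1.16 -0.18]
w 3
1 [ 0.5008 -0.2493  0.3527] z [-0.001  0.002 -1.   ] q [ 0.79  0.22 -0.48  1.55  0.1   1.4   0.36]
2 [0.9026 0.0119 0.3437] z [ 0.     0.002 -1.   ] q [-0.03  0.96 -0.17  0.32  0.14  1.87 -0.02]
3 [0.9493 0.0229 0.2724] z [ 0.002  0.002 -1.   ] q [-0.1   1.18  1.07  0.1  -1.04  1.91  0.06]
4 [0.5295 0.1248 0.2718] z [ 0.002  0.002 -1.   ] q [-0.57  0.19  0.31  1.76 -0.06  1.2  -0.18]
real	0m1.576s
user	0m2.045s
sys	0m0.087s
```

```bash
nproc; cat > search.py <<'E'
from kin import *
import multiprocessing as mp, sys
W=1.3
def ok(q):
    x,T=fk(q); F=frames(q); e=np.array([0,0,H])+F[2].apply([0,0,.554]); return x[2]>.32 and e[2]>.2 and x[0]>.25
def one(a):
    q,c=a; lin=[list(c[:3])]*8; tu=[c[3]]*8
    x0,T=fk(q); z0=T.apply([0,0,1])
    try: n=call(q,lin,tu,w=W)
    except Exception: return -9,q,c
    z=fk(n)[1].apply([0,0,1]); ux=np.array([.998,.068,0]); uy=np.array([-.068,.998,0])
    s=z@ux-.7*abs(z@uy)
    return (s if ok(n) else -9),n,c
if __name__=="__main__":
    rng=np.random.default_rng(0); q=np.array([.4882,.4841,-1.1886,1.4372,.4593,1.5025,-.6147])
    beam=[(0,q,[])]
    with mp.Pool() as P:
        for d in range(4):
            jobs=[];par=[]
            for b in beam:
                for _ in range(160 if d else 500):
                    v=rng.normal(size=3); v*=rng.choice([0,10,40])/np.linalg.norm(v)
                    jobs.append((b[1],np.r_[v,rng.choice([0,1,2.8])*rng.choice([-1,1])].round(1))); par.append(b)
            o=P.map(one,jobs,chunksize=8)
            c=sorted(zip(o,par),key=lambda t:-t[0][0])[:10]
            beam=[(s,n,p[2]+[list(k)]) for (s,n,k),p in c]
            print(d,[round(b[0],3) for b in beam]); b=beam[0]; print(b[2]); show(b[1])
E
time timeout 500 python3 search.py
```

```text
4
0 [np.float64(0.067), np.float64(0.06), np.float64(0.06), np.float64(0.058), np.float64(0.056), np.float64(0.053), np.float64(0.052), np.float64(0.051), np.float64(0.049), np.float64(0.048)]
[[np.float64(-7.4), np.float64(7.5), np.float64(-38.6), np.float64(2.8)]]
 [0.6281 0.068  0.6343] z [ 0.069  0.002 -0.998] q [-0.33  0.36  0.29  0.74 -0.11  1.99 -1.53]
1 [np.float64(0.146), np.float64(0.14), np.float64(0.136), np.float64(0.135), np.float64(0.134), np.float64(0.131), np.float64(0.13), np.float64(0.13), np.float64(0.129), np.float64(0.129)]
[[np.float64(-7.4), np.float64(7.5), np.float64(-38.6), np.float64(2.8)], [np.float64(-3.1), np.float64(16.2), np.float64(-36.5), np.float64(-2.8)]]
 [ 0.5517 -0.0574  0.6956] z [ 0.154  0.023 -0.988] q [-0.13  0.19  0.26  0.82 -0.1   1.99  0.14]
2 [np.float64(0.233), np.float64(0.227), np.float64(0.218), np.float64(0.218), np.float64(0.215), np.float64(0.214), np.float64(0.214), np.float64(0.212), np.float64(0.211), np.float64(0.209)]
[[np.float64(-7.4), np.float64(7.5), np.float64(-38.6), np.float64(2.8)], [np.float64(-3.1), np.float64(16.2), np.float64(-36.5), np.float64(-2.8)], [np.float64(21.7), np.float64(10.8), np.float64(-31.9), np.float64(2.8)]]
 [0.5458 0.1078 0.7356] z [ 0.238  0.009 -0.971] q [-0.71  0.19  0.61  0.76 -0.09  1.99 -1.6 ]
3 [np.float64(0.316), np.float64(0.31), np.float64(0.309), np.float64(0.305), np.float64(0.303), np.float64(0.303), np.float64(0.303), np.float64(0.303), np.float64(0.302), np.float64(0.301)]
[[np.float64(-7.4), np.float64(7.5), np.float64(-38.6), np.float64(2.8)], [np.float64(6.9), np.float64(2.0), np.float64(-7.0), np.float64(2.8)], [np.float64(3.9), np.float64(-9.3), np.float64(-38.7), np.float64(-2.8)], [np.float64(-0.2), np.float64(1.8), np.float64(-9.8), np.float64(-2.8)]]
 [ 0.5877 -0.0551  0.7667] z [ 0.316  0.024 -0.948] q [-0.08  0.23  0.22  0.6  -0.13  1.99  0.19]
real	2m12.159s
user	8m40.578s
sys	0m0.244s
```

Request:
send_rows:
  grip: [210, 210, 210, 210, 210, 210, 210, 210]
  linear:
    - [-7, 7, -38]
    - [-7, 7, -38]
    - [-7, 7, -38]
    - [-7, 7, -38]
    - [-7, 7, -38]
    - [-7, 7, -38]
    - [-7, 7, -38]
    - [-7, 7, -38]
  turn: [2.8, 2.8, 2.8, 2.8, 2.8, 2.8, 2.8, 2.8]

```text
t: 12.35
tool_pos: [0.6378, 0.0819, 0.6065]
eef_rot: [0.001, 0.96, 0.278, 0.014]
force: [0.8, 0.2, -0.8]
grip_width: 0.179
finger_force: 0.0
```

```bash
cat > st.py <<'E'
from kin import *
np.set_printoptions(precision=4,suppress=True)
o=sensors.get_obs(); T=rot(o['eef_rot']); print(o['t'],o['joint_pos'],o['tool_pos'],'model',fk(o['joint_pos'])[0],'z',T.apply([0,0,1]),'y',T.apply([0,1,0]),o['force'],o['grip_width'],o['finger_force'])
E
python3 st.py
```

```text
12.35 [-0.3703  0.3942  0.3575  0.7544 -0.1526  1.9841 -1.1099] [0.6378 0.0819 0.6065] model [0.6383 0.0826 0.6067] z [ 0.0268  0.0059 -0.9996] y [ 0.5348 -0.8449  0.0093] [ 0.8089  0.1569 -0.7704] 0.17850013370985818 0.0
```

```bash
cat > s1.py <<'E'
from search import *
if __name__=="__main__":
    q=np.clip(sensors.get_obs()['joint_pos'],lo,hi); rng=np.random.default_rng(1); jobs=[]
    for _ in range(400):
        v=rng.normal(size=3); v*=rng.choice([0,10,40])/np.linalg.norm(v); jobs.append((q,np.r_[v,rng.choice([0,2.8,-2.8])].round(1)))
    jobs+=[(q,np.array([0,0,-a,t])) for a in(10,20,40) for t in(-2.8,0,2.8)]
    with mp.Pool() as P: o=P.map(one,jobs,chunksize=8)
    for s,n,c in sorted(o,key=lambda t:-t[0])[:5]: print(round(s,3),c); show(n)
    for s,n,c in o[-9:]: print(round(s,3),c)
E
python3 s1.py
```

```text
0.112 [ 12.3 -10.5 -36.6   2.8]
 [0.6025 0.153  0.6584] z [ 0.116  0.002 -0.993] q [-0.67  0.35  0.64  0.74 -0.22  1.99 -2.66]
0.111 [ 13.6 -17.7 -33.2   2.8]
 [0.6052 0.1728 0.653 ] z [ 0.111  0.009 -0.994] q [-0.7   0.37  0.69  0.74 -0.25  1.99 -2.66]
0.107 [ 12.4   3.5 -37.9   2.8]
 [0.6328 0.0933 0.6548] z [ 0.119 -0.008 -0.993] q [-0.4   0.36  0.34  0.69 -0.11  1.99 -2.64]
0.106 [  3.5   0.9 -39.8   2.8]
 [0.585  0.0774 0.6705] z [ 0.118 -0.008 -0.993] q [-0.47  0.27  0.41  0.79 -0.1   1.99 -2.62]
0.105 [  0.    0.  -20.    2.8]
 [0.5942 0.0748 0.668 ] z [ 0.118 -0.009 -0.993] q [-0.44  0.28  0.39  0.77 -0.1   1.99 -2.62]
0.085 [  0.    0.  -10.   -2.8]
0.041 [  0   0 -10   0]
0.101 [  0.    0.  -10.    2.8]
0.088 [  0.    0.  -20.   -2.8]
0.04 [  0   0 -20   0]
0.105 [  0.    0.  -20.    2.8]
0.088 [  0.    0.  -40.   -2.8]
0.04 [  0   0 -40   0]
0.105 [  0.    0.  -40.    2.8]
```

Request:
send_rows:
  grip: [210, 210, 210, 210, 210, 210, 210, 210]
  linear:
    - [0, 0, -40]
    - [0, 0, -40]
    - [0, 0, -40]
    - [0, 0, -40]
    - [0, 0, -40]
    - [0, 0, -40]
    - [0, 0, -40]
    - [0, 0, -40]
  turn: [-2.8, -2.8, -2.8, -2.8, -2.8, -2.8, -2.8, -2.8]

```text
t: 13.35
tool_pos: [0.5895, 0.0815, 0.771]
eef_rot: [0.101, 0.503, 0.846, 0.142]
force: [0.1, 0.2, -0.6]
grip_width: 0.181
finger_force: 0.0
```

```bash
python3 st.py
```

```text
13.35 [-0.2056  0.2559  0.0943  0.5604 -0.137   1.9855  0.3032] [0.5895 0.0815 0.771 ] model [0.5964 0.0852 0.7726] z [ 0.3145  0.1395 -0.939 ] y [0.8227 0.4534 0.3429] [ 0.1439  0.2216 -0.635 ] 0.18050087362603956 0.0
```

```bash
sed -i 's/^H=.26/H=.238/' kin.py; python3 - <<'E'
from kin import *
q=np.array([-.3703,.3942,.3575,.7544,-.1526,1.9841,-1.1099])
for w in(.2,.3,.5,.7,1): show(call(q,[[0,0,-40]]*8,[-2.8]*8,w=w),w)
E
```

```text
0.2 [0.6187 0.081  0.9849] z [ 0.73   0.334 -0.597] q [-0.1   0.34  0.79  0.1  -1.04  1.83  0.23]
0.3 [0.6043 0.0816 0.9181] z [ 0.597  0.276 -0.754] q [-0.11  0.36  0.37  0.11 -0.58  1.99  0.23]
0.5 [0.5888 0.0818 0.8118] z [ 0.389  0.175 -0.904] q [-0.17  0.26  0.07  0.46 -0.17  1.99  0.27]
0.7 [0.5782 0.0799 0.7469] z [ 0.26   0.113 -0.959] q [-0.24  0.24  0.13  0.64 -0.12  1.99  0.3 ]
1 [0.5692 0.0772 0.6974] z [ 0.158  0.066 -0.985] q [-0.32  0.23  0.22  0.76 -0.11  1.99  0.32]
```

```bash
cat > s2.py <<'E'
import search
from search import *
ZT=np.array([.64,.044,-.766])
def one2(a):
    q,c=a
    try: n=call(q,[list(c[:3])]*8,[c[3]]*8,w=.58)
    except Exception: return -9,q,c
    return (-np.linalg.norm(fk(n)[1].apply([0,0,1])-ZT) if ok(n) else -9),n,c
if __name__=="__main__":
    q=np.clip(sensors.get_obs()['joint_pos'],lo,hi); rng=np.random.default_rng(1); beam=[(0,q,[])]
    with mp.Pool() as P:
        for d in range(2):
            jobs=[];par=[]
            for b in beam:
                for _ in range(350 if not d else 90):
                    v=rng.normal(size=3); v*=rng.choice([10,40])/np.linalg.norm(v); jobs.append((b[1],np.r_[v.round(),rng.choice([0,2.8,-2.8])])); par.append(b)
            o=P.map(one2,jobs,chunksize=8)
            beam=[(s,n,p[2]+[list(map(float,k))]) for (s,n,k),p in sorted(zip(o,par),key=lambda t:-t[0][0])[:6]]
            for b in beam[:4]: print(d,round(b[0],3),b[2]); show(b[1])
E
time python3 s2.py
```

```text
0 -0.061 [[-19.0, 15.0, -31.0, 2.8]]
 [ 0.6262 -0.0276  0.8886] z [ 0.594  0.065 -0.802] q [-0.05  0.36  0.4   0.16 -0.41  1.99 -1.03]
0 -0.062 [[-4.0, 1.0, -40.0, 2.8]]
 [0.4862 0.0152 0.9272] z [ 0.603  0.085 -0.793] q [-0.41  0.09  0.45  0.42 -0.16  1.99 -1.1 ]
0 -0.068 [[-0.0, 8.0, -39.0, 2.8]]
 [0.5125 0.0673 0.9271] z [ 0.606  0.098 -0.789] q [-0.52  0.15  0.54  0.35 -0.18  1.99 -1.17]
0 -0.077 [[4.0, 1.0, -40.0, 2.8]]
 [0.4607 0.07   0.931 ] z [ 0.602  0.107 -0.791] q [-1.14  0.04  1.04  0.47 -0.08  1.99 -1.19]
1 -0.004 [[-19.0, 15.0, -31.0, 2.8], [-11.0, 34.0, -17.0, 0.0]]
 [ 0.5565 -0.3056  0.8827] z [ 0.643  0.043 -0.765] q [ 0.67  0.41  0.01  0.14 -0.5   1.99 -0.71]
1 -0.004 [[-19.0, 15.0, -31.0, 2.8], [-5.0, 40.0, 3.0, 0.0]]
 [ 0.7007 -0.3194  0.8095] z [ 0.638  0.045 -0.769] q [ 0.49  0.58  0.7   0.1  -1.04  1.87 -0.69]
1 -0.006 [[-19.0, 15.0, -31.0, 2.8], [-33.0, 8.0, -22.0, -2.8]]
 [ 0.3076 -0.2726  0.8974] z [ 0.637  0.041 -0.77 ] q [-0.53 -0.2   1.1   0.67 -0.26  1.99  0.89]
1 -0.007 [[-19.0, 15.0, -31.0, 2.8], [9.0, 35.0, 18.0, 0.0]]
 [ 0.8282 -0.2182  0.7607] z [ 0.641  0.051 -0.766] q [ 0.26  0.67  0.84  0.1  -1.04  1.75 -0.81]
real	0m22.315s
user	1m26.249s
sys	0m0.149s
```

Request:
send_rows:
  grip: [210, 210, 210, 210, 210, 210, 210, 210]
  linear:
    - [-5, 1, -40]
    - [-5, 1, -40]
    - [-5, 1, -40]
    - [-5, 1, -40]
    - [-5, 1, -40]
    - [-5, 1, -40]
    - [-5, 1, -40]
    - [-5, 1, -40]
  turn: [2.8, 2.8, 2.8, 2.8, 2.8, 2.8, 2.8, 2.8]

```text
t: 14.35
tool_pos: [0.4975, 0.0101, 0.9142]
eef_rot: [0.038, 0.917, 0.251, 0.307]
force: [0.1, -0.1, -1.5]
grip_width: 0.175
finger_force: 0.0
```

```bash
python3 st.py
```

```text
14.35 [-0.3254  0.1025  0.3762  0.4328 -0.1573  1.9857 -1.1102] [0.4975 0.0101 0.9142] model [0.4975 0.0107 0.9145] z [ 0.5824  0.0846 -0.8085] y [ 0.4368 -0.8713  0.2235] [ 0.1183 -0.0604 -1.4531] 0.1745824523401729 0.0
```

```bash
cat > plan.py <<'E'
from kin import *
np.set_printoptions(precision=4,suppress=True)
YAW=.062; C=np.array([.580,.136,0]); RC=R.from_euler('z',YAW); OFF=.033
def chest(p): return C+RC.apply(np.array(p)/1000.)
def tochest(x): return RC.inv().apply(np.asarray(x)-C)*1000
def rep(tip,z): return np.asarray(tip)+OFF*z   # reported TCP for a wanted real shut tip
def rel(target,o=None):
    o=o or sensors.get_obs(); return rot(o['eef_rot']).inv().apply(target-o['tool_pos'])*100
E
python3 - <<'E'
from plan import *
o=sensors.get_obs(); q=np.clip(o['joint_pos'],lo,hi); T=rot(o['eef_rot']); z=T.apply([0,0,1]); x=T.apply([1,0,0]); y=T.apply([0,1,0])
for t in(np.arctan2(y[2],x[2]),np.arctan2(y[2],x[2])-np.pi):
    Y=y*np.cos(t)-x*np.sin(t); print("turn",t,"newy",Y)
    st=rep(chest([-136,110,273]),z); s=rel(st); print("stage rel cm",s,np.linalg.norm(s))
    n=call(q,[list(s)]*16,[t]*16,w=.58); show(n,"stage"); print(st)
    d=rep(chest([40,110,22]),z)
    T2=fk(n)[1]; r2=T2.inv().apply(d-fk(n)[0])*100; m=call(n,[list(r2*k/10) for k in range(1,11)]+[list(r2)]*4,[0]*14,w=.58); show(m,"in"); print(d,r2)
    d2=rep(chest([40,-60,22]),z); r3=T2.inv().apply(d2-fk(m)[0])*100; k=call(m,[list(r3*k/10) for k in range(1,11)]+[list(r3)]*4,[0]*14,w=.58); show(k,"swept"); print(d2)
E
```

```text
turn 0.38956775463721444 newy [ 0.1437 -0.9896  0.    ]
stage rel cm [-28.0472 -36.7597  53.5649] 70.76095322543534
stage [0.4567 0.2408 0.2466] z [ 0.582  0.085 -0.808] q [ 0.13 -0.09 -0.86  2.24  0.6   0.5  -2.64]
[0.4567 0.2402 0.2463]
in [0.656  0.2653 0.044 ] z [ 0.492  0.04  -0.87 ] q [-0.69  0.52  0.18  2.01  0.72  0.21 -2.66]
[ 0.6323  0.2511 -0.0047] [-0.6125  1.5083 30.6306]
swept [0.6483 0.0774 0.0277] z [ 0.448  0.04  -0.893] q [ 0.02  0.49 -0.29  2.1   1.09  0.21 -2.66]
[ 0.6429  0.0814 -0.0047]
turn -2.7520248989525786 newy [-0.1437  0.9896  0.    ]
stage rel cm [-28.0472 -36.7597  53.5649] 70.76095322543534
stage [0.4567 0.2408 0.2466] z [ 0.582  0.085 -0.808] q [-0.63 -0.09 -0.17  2.26  0.71  0.56  0.38]
[0.4567 0.2402 0.2463]
in [ 0.6323  0.2511 -0.0047] z [ 0.582  0.085 -0.808] q [-0.4   0.58 -0.2   2.16  2.07  0.39 -0.82]
[ 0.6323  0.2511 -0.0047] [ 0.6125 -1.5083 30.6306]
swept [ 0.6429  0.0814 -0.0047] z [ 0.582  0.085 -0.808] q [ 0.05  0.56 -0.32  2.24  2.54  0.33 -0.96]
[ 0.6429  0.0814 -0.0047]
```

Request:
send_rows:
  grip: [255, 255, 255, 255, 255, 255, 255, 255]
  linear:
    - [-2, -2.5, 3.5]
    - [-4, -5, 7]
    - [-6, -8, 11]
    - [-8, -10, 15]
    - [-10, -13, 19]
    - [-12, -15, 23]
    - [-14, -18, 27]
    - [-16, -21, 31]
  turn: [-0.18, -0.36, -0.54, -0.72, -0.9, -1.08, -1.26, -1.44]

```text
t: 15.35
tool_pos: [0.4752, 0.1422, 0.5278]
eef_rot: [0.23, 0.52, 0.797, 0.205]
force: [1.0, 1.3, -1.2]
grip_width: 0.0
finger_force: 0.0
```

```bash
python3 - <<'E'
from plan import *
o=sensors.get_obs(); T=rot(o['eef_rot']); x,y,z=T.as_matrix().T; print(o['joint_pos'],o['tool_pos'],z)
print("turn",np.arctan2(y[2],x[2]),np.arctan2(y[2],x[2])-np.pi,"rel",rel(rep(chest([-136,110,273]),z)))
E
```

```text
[-0.6646 -0.323   0.0871  1.7994  0.3061  1.0969 -0.2197] [0.4752 0.1422 0.5278] [ 0.5807  0.0877 -0.8094]
turn 1.8357530842317702 -1.305839569358023 rel [ 14.0312 -13.6368  22.5672]
```

Request:
send_rows:
  grip: [255, 255, 255, 255, 255, 255, 255, 255]
  linear:
    - [2, -2, 3.2]
    - [4, -4, 6.4]
    - [6, -6, 9.7]
    - [8, -8, 13]
    - [10, -10, 16.2]
    - [12, -12, 19.5]
    - [14, -13.6, 22.5]
    - [14, -13.6, 22.5]
  turn: [-0.18, -0.36, -0.54, -0.72, -0.9, -1.08, -1.24, -1.31]

```text
t: 16.35
tool_pos: [0.4552, 0.2411, 0.2446]
eef_rot: [0.305, -0.073, 0.949, 0.022]
force: [-0.0, 0.0, 0.8]
grip_width: 0.001
finger_force: 0.0
```

```bash
python3 - <<'E'
from plan import *
o=sensors.get_obs(); T=rot(o['eef_rot']); x,y,z=T.as_matrix().T; print(o['joint_pos'],o['tool_pos'],z,y,o['force'])
a=optics.snapshot("scene")[:,:,::-1]; b=optics.snapshot("top")[:,:,::-1]
def proj(n,P):
    m=optics.camera_model(n); X=rot(m['orientation']).inv().apply(np.array(P)-m['position']); u=m['camera_matrix']@X; return u[:2]/u[2]
for nm,P in(("rep",o['tool_pos']),("tooloff",o['tool_pos']-.033*z),("worldoff",o['tool_pos']+[0,0,.033])): print(nm,proj("scene",P),proj("top",P))
cv2.imwrite("pics/s7.png",np.hstack([cv2.resize(a[150:350,280:480],(400,400)),cv2.resize(b[180:330,210:360],(400,400))]))
E
```

```text
[-0.843  -0.0994  0.0257  2.2734  0.7249  0.5798  0.3689] [0.4552 0.2411 0.2446] [ 0.5756  0.0857 -0.8132] [-0.1524  0.9883 -0.0037] [-0.049   0.0199  0.7748]
rep [442.5421 243.3148] [242.6703 278.331 ]
tooloff [450.9068 229.1962] [241.919  285.3708]
worldoff [445.6829 231.6155] [240.4345 278.5467]
```

View pics/s7.png

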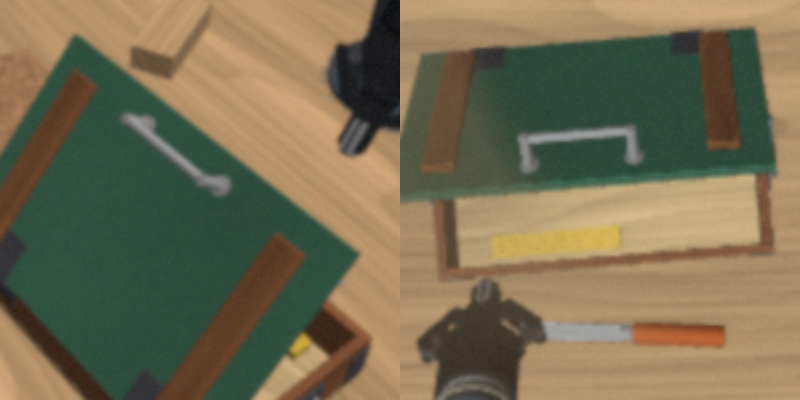

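The crop shows the lid fully up and the shut tips at scene (453.5,226) and top (241.9,285). That matches a 33 mm offset along the tool axis exactly. The rule lies at the front wall.

```bash
python3 - <<'E'
from plan import *
o=sensors.get_obs(); T=rot(o['eef_rot']); z=T.apply([0,0,1])
a,b=onz("top",(225.5,284),.08),onz("top",(349.5,274.5),.08); print("front corners chest",tochest(a),tochest(b),"yaw",np.arctan2(-(a-b)[0],(a-b)[1]))
r=rel(rep(chest([40,105,22]),z)); print(r)
E
```

```text
front corners chest [-132.4602  199.2596   80.    ] [-132.8077 -198.2051   80.    ] yaw 0.0611256955224733
[ 0.5469 -2.1284 30.658 ]
```

Request:
send_rows:
  grip: [255, 255, 255, 255, 255, 255, 255, 255]
  linear:
    - [0.2, -1, 4]
    - [0.5, -2.1, 8]
    - [0.5, -2.1, 13]
    - [0.5, -2.1, 18]
    - [0.5, -2.1, 23]
    - [0.5, -2.1, 27]
    - [0.5, -2.1, 29.5]
    - [0.5, -2.1, 30.6]
  turn: [0, 0, 0, 0, 0, 0, 0, 0]

```text
t: 17.45
tool_pos: [0.6332, 0.2438, -0.007]
eef_rot: [0.305, -0.069, 0.95, 0.023]
force: [0.4, -0.2, 0.4]
grip_width: -0.0
finger_force: 0.0
```

```bash
cat > fs.py <<'E'
from plan import *
o=sensors.get_obs(); T=rot(o['eef_rot']); x,y,z=T.as_matrix().T
print(o['t'],'q',o['joint_pos'],'tip chest mm',tochest(o['tool_pos']-OFF*z),'z',z,'F',o['force'],'M',o['wrist_torque'],'g',o['grip_width'],o['finger_force'])
E
python3 fs.py
```

```text
17.45 q [-0.4968  0.5762 -0.0596  2.1645  2.1856  0.3159 -0.9536] tip chest mm [ 40.5895 102.6933  19.8167] z [ 0.5766  0.0847 -0.8126] F [ 0.3817 -0.1921  0.4024] M [-0.1583  0.57    0.0336] g -1.6212664205113863e-05 0.0
```

Request:
send_rows:
  grip: [255, 255, 255, 255, 255, 255, 255, 255]
  linear:
    - [-0.1, -0.6, -0.2]
    - [0, -1.3, -0.2]
    - [0.1, -2, -0.3]
    - [0.1, -2.7, -0.3]
    - [0.2, -3.4, -0.3]
    - [0.2, -4.1, -0.4]
    - [0.3, -4.8, -0.4]
    - [0.3, -5.4, -0.4]
  turn: [0, 0, 0, 0, 0, 0, 0, 0]

```text
t: 18.45
tool_pos: [0.6342, 0.1887, -0.0049]
eef_rot: [0.305, -0.07, 0.95, 0.022]
force: [0.0, -0.9, 0.1]
grip_width: 0.001
finger_force: 0.0
```

```bash
python3 fs.py
```

```text
18.45 q [-0.3384  0.5569 -0.1266  2.2072  2.3386  0.3202 -1.0008] tip chest mm [38.2163 47.6769 21.9765] z [ 0.5761  0.0841 -0.813 ] F [ 0.0435 -0.9072  0.0679] M [-0.071   0.6566  0.0402] g 0.000947738628732646 0.0
```

Request:
send_rows:
  grip: [255, 255, 255, 255, 255, 255, 255, 255]
  linear:
    - [0, -0.5, 0]
    - [0, -1, 0]
    - [0.1, -1.5, -0.1]
    - [0.1, -2, -0.1]
    - [0.2, -2.5, -0.1]
    - [0.2, -3, -0.1]
    - [0.3, -3.5, -0.2]
    - [0.3, -4, -0.2]
  turn: [0, 0, 0, 0, 0, 0, 0, 0]

```text
t: 19.45
tool_pos: [0.6364, 0.1489, -0.0048]
eef_rot: [0.305, -0.07, 0.95, 0.022]
force: [0.1, -0.7, -0.9]
grip_width: -0.001
finger_force: 0.0
```

```bash
python3 fs.py
```

```text
19.45 q [-0.2154  0.5517 -0.176   2.2272  2.4471  0.3199 -1.0267] tip chest mm [37.9528  7.7976 22.0228] z [ 0.5762  0.0844 -0.813 ] F [ 0.0902 -0.6717 -0.875 ] M [-0.0622  0.5578  0.0749] g -0.0011746748752718174 0.0
```

Request:
send_rows:
  grip: [255, 255, 255, 255, 255, 255, 255, 255]
  linear:
    - [0, -0.3, 0]
    - [0, -0.6, 0]
    - [0, -0.9, 0]
    - [0.1, -1.2, 0]
    - [0.1, -1.5, -0.1]
    - [0.1, -1.8, -0.1]
    - [0.1, -2.1, -0.1]
    - [0.2, -2.4, -0.1]
  turn: [0, 0, 0, 0, 0, 0, 0, 0]

```text
t: 20.45
tool_pos: [0.6382, 0.1252, -0.0048]
eef_rot: [0.305, -0.07, 0.949, 0.022]
force: [0.2, 3.3, 2.1]
grip_width: -0.001
finger_force: 1.8
```

```bash
python3 fs.py
```

```text
20.45 q [-0.1403  0.551  -0.2051  2.2353  2.5102  0.3183 -1.038 ] tip chest mm [ 38.2241 -15.9811  21.9902] z [ 0.577   0.0846 -0.8124] F [0.1727 3.3309 2.0837] M [0.551  0.3449 0.4531] g -0.0014135568544070823 1.7833975705434568
```

Contact: 3.3 N sideways with the tip at chest y = -16 mm. So the plane's side is at about y = -30 and its centre at about -51. Now back off, open and straddle it.

```bash
python3 - <<'E'
from plan import *
o=sensors.get_obs(); z=rot(o['eef_rot']).apply([0,0,1])
for c in([38,-10,22],[52,-51,20]):
    t=rep(chest(c),z); print(c,rel(t),"back 6cm",rel(t-.06*z))
E
```

```text
[38, -10, 22] [-0.024   0.5979  0.0153] back 6cm [-0.024   0.5979 -5.9847]
[52, -51, 20] [-0.7557 -3.606   0.7916] back 6cm [-0.7557 -3.606  -5.2084]
```

Request:
send_rows:
  grip: [255, 255, 0, 0, 0, 0, 0, 0]
  linear:
    - [0, 0.6, -0.3]
    - [0, 0.6, -3]
    - [0, 0.6, -5.5]
    - [-0.5, -1.5, -5.5]
    - [-0.8, -3.6, -5.2]
    - [-0.8, -3.6, -5.2]
    - [-0.8, -3.6, -5.2]
    - [-0.8, -3.6, -4]
  turn: [0, 0, 0, 0, 0, 0, 0, 0]

```text
t: 21.45
tool_pos: [0.6264, 0.0884, 0.0323]
eef_rot: [0.305, -0.071, 0.949, 0.022]
force: [-0.3, 0.4, 0.5]
grip_width: 0.999
finger_force: 0.0
```

```bash
python3 fs.py; python3 - <<'E'
from plan import *
o=sensors.get_obs(); z=rot(o['eef_rot']).apply([0,0,1]); print(rel(rep(chest([52,-51,20]),z)))
E
```

```text
21.45 q [-0.0342  0.4576 -0.2401  2.2631  2.4911  0.2422 -0.9552] tip chest mm [ 24.2373 -51.9701  59.1269] z [ 0.5769  0.0854 -0.8124] F [-0.2518  0.3881  0.5032] M [-0.1014  0.6073 -0.0247] g 0.9992160264753869 0.0
[ 0.028  -0.139   4.7965]
```

Request:
send_rows:
  grip: [0, 0, 0, 0, 0, 0, 0, 0]
  linear:
    - [0, 0, 0.8]
    - [0, 0, 1.6]
    - [0, 0, 2.4]
    - [0, 0, 3.2]
    - [0, 0, 3.9]
    - [0, 0, 4.4]
    - [0, 0, 4.7]
    - [0, 0, 4.7]
  turn: [0, 0, 0, 0, 0, 0, 0, 0]

```text
t: 22.45
tool_pos: [0.6536, 0.0911, -0.0062]
eef_rot: [0.305, -0.07, 0.95, 0.022]
force: [0.4, 0.9, 0.3]
grip_width: 1.002
finger_force: 0.0
```

```bash
python3 fs.py
```

```text
22.45 q [-0.005   0.5685 -0.2726  2.2112  2.5331  0.3021 -0.9709] tip chest mm [ 51.4823 -50.928   20.5871] z [ 0.5762  0.0844 -0.8129] F [0.3931 0.9013 0.331 ] M [-0.0597  0.5339 -0.0059] g 1.001729277309173 0.0
```

No contact, so the gripper should be straddling the plane. Closing now.

Request:
send_rows:
  grip: [255, 255, 255, 255, 255, 255, 255, 255]
  linear:
    - [0, 0, 0]
    - [0, 0, 0]
    - [0, 0, 0]
    - [0, 0, 0]
    - [0, 0, 0]
    - [0, 0, 0]
    - [0, 0, 0]
    - [0, 0, 0]
  turn: [0, 0, 0, 0, 0, 0, 0, 0]

```text
t: 23.45
tool_pos: [0.6536, 0.0912, -0.0055]
eef_rot: [0.306, -0.07, 0.949, 0.022]
force: [-3.8, 0.3, 6.4]
grip_width: 0.511
finger_force: 60.4
```

```bash
python3 fs.py
```

```text
23.45 q [-0.005   0.5671 -0.2727  2.2116  2.5332  0.3022 -0.9708] tip chest mm [ 51.5141 -50.9036  21.3431] z [ 0.5771  0.0845 -0.8123] F [-3.7894  0.2766  6.4098] M [-0.0249  0.4919  0.1357] g 0.5108219560071134 60.38880812237039
```

```bash
cat > carry.py <<'E'
from plan import *
o=sensors.get_obs(); q=np.clip(o['joint_pos'],lo,hi); T=rot(o['eef_rot']); z=T.apply([0,0,1]); 
tip=o['tool_pos']-OFF*z
def go(q,tgt,n):
    x,T=fk(q); r=T.inv().apply(tgt-x)*100; print('rel',r); 
    q=call(q,[list(r*min(1,k/n)) for k in range(1,n+3)],[0]*(n+2),w=.58); show(q); print(tgt); return q
p1=o['tool_pos']+RC.apply([-.182,0,.186]); q=go(q,p1,8)
off=RC.apply(np.array([.0095,0,0])); over=rep(np.array([.5386,-.2891,.115])+off,z); 
q=go(q,np.array([over[0],over[1],p1[2]]),10); q=go(q,over,3); q=go(q,over-[0,0,.097],4)
E
python3 carry.py
```

```text
rel [  3.8637   1.5166 -25.7051]
 [0.4884 0.0883 0.1678] z [ 0.569  0.07  -0.82 ] q [ 1.07  0.05 -1.39  2.38  0.8   0.21  0.67]
[0.472  0.0799 0.1805]
rel [ -2.6056 -38.1409   0.8224]
 [ 0.5671 -0.2857  0.1805] z [ 0.569  0.07  -0.82 ] q [ 1.59  0.59 -1.3   2.01  0.53  0.46  1.79]
[ 0.5671 -0.2857  0.1805]
rel [5.289  0.1111 7.5688]
 [ 0.5671 -0.2857  0.0882] z [ 0.569  0.07  -0.82 ] q [ 1.41  0.63 -1.04  2.09  0.65  0.24  1.72]
[ 0.5671 -0.2857  0.0882]
rel [5.5557 0.1167 7.9505]
 [ 0.5671 -0.2857 -0.0088] z [ 0.569  0.07  -0.82 ] q [ 1.36  0.84 -1.    2.13  1.6   0.24  0.89]
[ 0.5671 -0.2857 -0.0088]
```

```bash
sed -i 's/\[-.182,0,.186\]),8*/[-.085,0,.105])/; s/q=go(q,p1,8)/q=go(q,p1,6)/' carry.py; sed -n 9p carry.py; python3 carry.py
```

```text
q=go(q,np.array([over[0],over[1],p1[2]]),10); q=go(q,over,3); q=go(q,over-[0,0,.097],4)
rel [  3.8637   1.5166 -25.7051]
 [0.4882 0.0883 0.167 ] z [ 0.57   0.07  -0.819] q [ 1.07  0.05 -1.39  2.38  0.83  0.21  0.64]
[0.472  0.0799 0.1805]
rel [ -2.6662 -38.1438   0.7765]
 [ 0.5671 -0.2857  0.1805] z [ 0.57   0.07  -0.819] q [ 1.59  0.6  -1.31  2.01  0.55  0.46  1.77]
[ 0.5671 -0.2857  0.1805]
rel [5.2998 0.1105 7.5612]
 [ 0.5671 -0.2857  0.0882] z [ 0.57   0.07  -0.819] q [ 1.42  0.64 -1.05  2.09  0.67  0.25  1.7 ]
[ 0.5671 -0.2857  0.0882]
rel [5.5671 0.116  7.9426]
 [ 0.5671 -0.2857 -0.0088] z [ 0.57   0.07  -0.819] q [ 1.36  0.84 -1.    2.13  1.6   0.24  0.89]
[ 0.5671 -0.2857 -0.0088]
```

```bash
sed -i 's/-.182,0,.186/-.085,0,.105/' carry.py; python3 carry.py
```

```text
rel [  0.7369   0.7032 -13.4878]
 [0.5688 0.0859 0.0995] z [ 0.577  0.084 -0.812] q [ 0.19  0.27 -0.51  2.33  1.86  0.21 -0.34]
[0.5688 0.0859 0.0995]
rel [  4.5746 -36.7387  -3.2341]
 [ 0.5671 -0.2857  0.0995] z [ 0.577  0.084 -0.812] q [ 1.58  0.84 -1.36  2.08  1.12  0.48  1.34]
[ 0.5671 -0.2857  0.0995]
rel [0.6615 0.0013 0.9214]
 [ 0.5671 -0.2857  0.0882] z [ 0.577  0.084 -0.812] q [ 1.56  0.85 -1.33  2.08  1.15  0.45  1.31]
[ 0.5671 -0.2857  0.0882]
rel [5.6571 0.0108 7.8796]
 [ 0.5671 -0.2857 -0.0088] z [ 0.577  0.084 -0.812] q [ 1.43  0.92 -1.1   2.12  1.59  0.32  0.95]
[ 0.5671 -0.2857 -0.0088]
```

Request:
send_rows:
  grip: [255, 255, 255, 255, 255, 255, 255, 255]
  linear:
    - [0, 0.1, -1]
    - [0.1, 0.2, -3]
    - [0.2, 0.3, -5]
    - [0.4, 0.4, -7.5]
    - [0.5, 0.5, -10]
    - [0.6, 0.6, -12]
    - [0.7, 0.7, -13.5]
    - [0.7, 0.7, -13.5]
  turn: [0, 0, 0, 0, 0, 0, 0, 0]

```text
t: 24.45
tool_pos: [0.5682, 0.0854, 0.0999]
eef_rot: [0.305, -0.069, 0.949, 0.022]
force: [0.6, -0.2, -3.8]
grip_width: 0.51
finger_force: 61.0
```

```bash
python3 fs.py; python3 - <<'E'
from plan import *
o=sensors.get_obs(); z=rot(o['eef_rot']).apply([0,0,1]); t=rep(np.array([.5386,-.2891,.125])+RC.apply([.0095,0,0]),z); print(o['tool_pos'],t,rel(t))
E
```

```text
24.45 q [ 0.1936  0.2725 -0.5158  2.3352  1.8529  0.2106 -0.34  ] tip chest mm [-34.0903 -51.3469 126.7436] z [ 0.5766  0.084  -0.8127] F [ 0.6232 -0.2005 -3.8129] M [-0.177   0.9353 -0.0019] g 0.5095775375801685 61.011292012408376
[0.5682 0.0854 0.0999] [ 0.5671 -0.2857  0.0982] [  4.5897 -36.7052  -3.0387]
```

Request:
send_rows:
  grip: [255, 255, 255, 255, 255, 255, 255, 255]
  linear:
    - [0.3, -2.5, -0.2]
    - [0.8, -6.5, -0.5]
    - [1.5, -12, -1]
    - [2.2, -18, -1.5]
    - [3, -24, -2]
    - [3.8, -30, -2.5]
    - [4.3, -34.5, -2.8]
    - [4.6, -36.7, -3]
  turn: [0, 0, 0, 0, 0, 0, 0, 0]

```text
t: 25.45
tool_pos: [0.5673, -0.2842, 0.0957]
eef_rot: [0.304, -0.07, 0.95, 0.022]
force: [1.4, -0.3, -3.4]
grip_width: 0.508
finger_force: 61.2
```

```bash
python3 fs.py; python3 - <<'E'
from plan import *
o=sensors.get_obs(); T=rot(o['eef_rot']); z=T.apply([0,0,1]); print(T.apply([0,1,0]))
a=optics.snapshot("scene")[:,:,::-1]; b=optics.snapshot("top")[:,:,::-1]
cv2.imwrite("pics/s8f.png",a); cv2.imwrite("pics/t8f.png",b)
cv2.imwrite("pics/s8.png",np.hstack([cv2.resize(a[110:260,190:340],(400,400)),cv2.resize(b[190:300,360:470],(400,400))]))
E
```

```text
25.45 q [ 1.5523  0.8132 -1.3124  2.0787  1.0871  0.4396  1.3546] tip chest mm [ -57.7576 -420.2046  122.5426] z [ 0.5736  0.0838 -0.8148] F [ 1.3672 -0.3164 -3.4007] M [-0.0981  0.7629 -0.0281] g 0.5082649372406794 61.221048852894455
[-0.1454  0.9894 -0.0006]
```

View pics/s8.png

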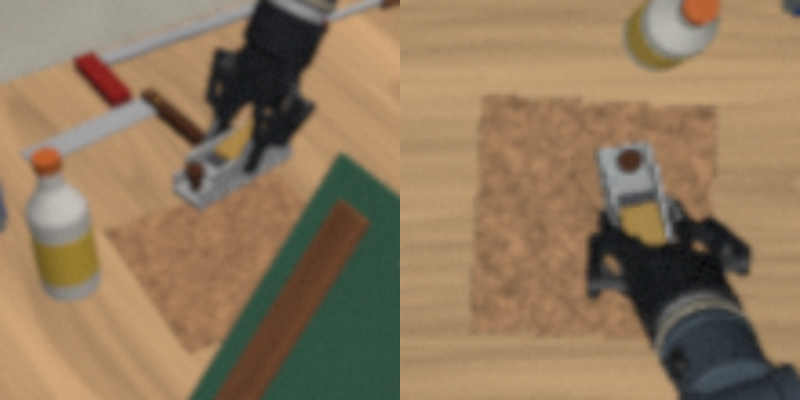

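The plane is held level over the mat. Its toe edge is at top pixel (421.3,230.7) and its knob at (423,234).

```bash
python3 - <<'E'
from plan import *
o=sensors.get_obs(); T=rot(o['eef_rot']); z=T.apply([0,0,1]); tip=o['tool_pos']-OFF*z; print("tip",tip)
u=np.array([np.cos(.146),np.sin(.146)])
for zz in(.115,.125,.135):
    toe=onz("top",(421.3,230.7),zz)[:2]; print(zz,"toe",toe,"centre",toe-.065*u)
b=cv2.imread("pics/t8f.png"); w=b[190:300,360:470]
g=(w.min(2)>125)&(w.max(2).astype(int)-w.min(2)<40); ys,xs=np.where(g[:62]); sel=(xs>50)&(xs<78)&(ys>35); print("steel u",xs[sel].min()+360,xs[sel].max()+360,"v",ys[sel].min()+190)
mats=[onz("top",(360+(px-400)*.275,190+py*.275),.004)[:2] for px,py in((482,97),(718,105),(472,332))]
print("mat centre",(mats[1]+mats[2])/2, "finger-centre line at plane centre guess", tip[:2]-.0187*z[:2])
E
```

```text
tip [ 0.5475 -0.2963  0.1197]
0.115 toe [ 0.594  -0.2962] centre [ 0.5297 -0.3057]
0.125 toe [ 0.5931 -0.2941] centre [ 0.5288 -0.3035]
0.135 toe [ 0.5923 -0.2919] centre [ 0.528  -0.3014]
steel u 415 433 v 229
mat centre [ 0.5385 -0.293 ] finger-centre line at plane centre guess [ 0.5368 -0.2977]
```

```bash
cat > dn.py <<'E'
from plan import *
import sys
o=sensors.get_obs(); T=rot(o['eef_rot']); z=T.apply([0,0,1]); print("tip",o['tool_pos']-OFF*z,o['force'],'z',z)
for h in map(float,sys.argv[1:]): print(h,rel(rep(np.array([.554,-.289,h]),z)))
print("1cm down in tool",T.inv().apply([0,0,-1]))
E
python3 dn.py .12 .06 .03
```

```text
tip [ 0.5475 -0.2963  0.1197] [-0.1891 -0.4136 -3.6239] z [ 0.5741  0.0775 -0.8151]
0.12 [-0.6179  0.6386  0.4032]
0.06 [2.8576 0.6119 5.294 ]
0.03 [4.5954 0.5986 7.7394]
1cm down in tool [ 0.5793 -0.0045  0.8151]
```

Request:
send_rows:
  grip: [255, 255, 255, 255, 255, 255, 255, 255]
  linear:
    - [0.5, 0, 0.8]
    - [1.2, 0, 2]
    - [2, 0, 3.3]
    - [2.8, 0, 4.6]
    - [3.5, -0.1, 5.8]
    - [4.1, -0.1, 6.8]
    - [4.4, -0.1, 7.3]
    - [4.4, -0.1, 7.3]
  turn: [0, 0, 0, 0, 0, 0, 0, 0]

```text
t: 26.55
tool_pos: [0.5746, -0.2797, 0.0113]
eef_rot: [0.304, -0.072, 0.95, 0.022]
force: [0.4, -0.5, -3.7]
grip_width: 0.504
finger_force: 61.3
```

```bash
python3 dn.py .018 .016
```

```text
tip [ 0.5557 -0.2826  0.0381] [ 0.4041 -0.5383 -3.7051] z [ 0.5737  0.0859 -0.8146]
0.018 [ 1.3847 -0.6095  1.4863]
0.016 [ 1.5007 -0.6093  1.6493]
1cm down in tool [0.5801 0.001  0.8146]
```

```bash
python3 - <<'E'
from plan import *
b=optics.snapshot("top")[:,:,::-1].copy(); cv2.imwrite("pics/t9.png",b)
w=b[190:300,360:470].astype(int); g=((w.min(2)>115)&(w.max(2)-w.min(2)<45)).astype(np.uint8)
n,l,s,c=cv2.connectedComponentsWithStats(g); 
for i in range(1,n):
    if s[i,4]>25: print(s[i]+[360,190,0,0,0],c[i]+[360,190])
o=cv2.cvtColor(b,cv2.COLOR_BGR2HSV)[190:300,360:470]; 
for r in range(36,62,2): 
    k=np.where(g[r,45:85])[0]; print(r+190,k.min()+405 if len(k) else None,k.max()+405 if len(k) else None)
E
```

```text
[427 190  20  15 194] [435.0619 197.7474]
[404 228  18  22 155] [412.2194 236.8839]
226 None None
228 415 415
230 405 417
232 405 418
234 405 419
236 405 419
238 406 420
240 407 420
242 407 420
244 408 420
246 408 421
248 421 421
250 None None
```

```bash
python3 - <<'E'
from plan import *
a=onz("top",(411.2,229),.045)[:2]; c=onz("top",(414.2,246),.05)[:2]; d=a-c; yaw=np.arctan2(d[1],d[0]); print(a,c,yaw)
for y in(.146,yaw): print("centre",a-.065*np.array([np.cos(y),np.sin(y)]))
E
```

```text
[ 0.6061 -0.2782] [ 0.5496 -0.2857] 0.13173230394785654
centre [ 0.5418 -0.2876]
centre [ 0.5417 -0.2867]
```

Request:
send_rows:
  grip: [255, 255, 255, 255, 255, 255, 255, 255]
  linear:
    - [0.3, -0.1, 0.2]
    - [0.5, -0.2, 0.4]
    - [0.7, -0.3, 0.6]
    - [0.9, -0.35, 0.8]
    - [1.1, -0.35, 1]
    - [1.3, -0.35, 1.2]
    - [1.35, -0.35, 1.25]
    - [1.35, -0.35, 1.25]
  turn: [0, 0, 0, 0, 0, 0, 0, 0]

```text
t: 27.6
tool_pos: [0.5722, -0.2858, -0.0056]
eef_rot: [0.305, -0.07, 0.949, 0.022]
force: [0.2, 0.3, -3.4]
grip_width: 0.509
finger_force: 61.3
```

```bash
python3 dn.py .016
```

```text
tip [ 0.5532 -0.2886  0.0212] [ 0.2111  0.313  -3.3956] z [ 0.5764  0.0846 -0.8128]
0.016 [ 0.2455 -0.0471  0.4697]
1cm down in tool [0.5825 0.0007 0.8128]
```

Request:
send_rows:
  grip: [255, 255, 255, 255, 255, 255, 255, 255]
  linear:
    - [0.1, 0, 0.1]
    - [0.15, 0, 0.2]
    - [0.2, 0, 0.3]
    - [0.25, 0, 0.35]
    - [0.3, 0, 0.4]
    - [0.35, 0, 0.5]
    - [0.4, 0, 0.55]
    - [0.4, 0, 0.55]
  turn: [0, 0, 0, 0, 0, 0, 0, 0]

```text
t: 28.6
tool_pos: [0.5725, -0.286, -0.0114]
eef_rot: [0.306, -0.07, 0.949, 0.022]
force: [-5.1, 0.3, 5.3]
grip_width: 0.504
finger_force: 62.6
```

```bash
python3 dn.py .016
```

```text
tip [ 0.5535 -0.2888  0.0154] [-5.1459  0.2658  5.2967] z [ 0.5775  0.0841 -0.812 ]
0.016 [-0.0728 -0.0312 -0.0196]
1cm down in tool [0.5836 0.0014 0.812 ]
```

Request:
send_rows:
  grip: [255, 120, 60, 0, 0, 0, 0, 0]
  linear:
    - [-0.1, 0, -0.2]
    - [-0.1, 0, -0.2]
    - [-0.1, 0, -0.2]
    - [-0.1, 0, -0.2]
    - [-0.1, 0, -0.2]
    - [-0.1, 0, -0.2]
    - [-0.1, 0, -0.2]
    - [-0.1, 0, -0.2]
  turn: [0, 0, 0, 0, 0, 0, 0, 0]

```text
t: 29.6
tool_pos: [0.5718, -0.286, -0.0102]
eef_rot: [0.305, -0.07, 0.95, 0.022]
force: [0.0, -0.4, 1.1]
grip_width: 0.996
finger_force: 0.0
```

```bash
python3 fs.py
```

```text
29.6 q [ 1.3814  0.8751 -1.029   2.1173  1.5805  0.2512  0.9314] tip chest mm [ -53.5114 -422.2606   16.6585] z [ 0.5763  0.0844 -0.8129] F [ 0.0174 -0.3905  1.0838] M [-0.0792  0.6226  0.0344] g 0.9960768218043853 0.0
```

Request:
send_rows:
  grip: [0, 0, 0, 0, 0, 0, 0, 0]
  linear:
    - [-0.5, 0, -0.8]
    - [-1.2, 0, -1.7]
    - [-2, 0, -2.8]
    - [-3, 0, -4.2]
    - [-4, 0, -5.6]
    - [-5, 0, -7]
    - [-6, 0, -8.4]
    - [-7, 0, -9.8]
  turn: [0, 0, 0, 0, 0, 0, 0, 0]

```text
t: 30.6
tool_pos: [0.5714, -0.2858, 0.1107]
eef_rot: [0.305, -0.07, 0.95, 0.022]
force: [0.1, -0.1, -0.4]
grip_width: 1.005
finger_force: 0.0
```

Request:
send_rows:
  grip: [0, 0, 0, 0, 0, 0, 0, 0]
  linear:
    - [-1, 0, -2]
    - [-2, 0, -4]
    - [-2.5, 0, -6]
    - [-3, 0, -8]
    - [-3, 0, -8]
    - [-3, 0, -8]
    - [-3, 0, -8]
    - [-3, 0, -8]
  turn: [0, 0, 0, 0, 0, 0, 0, 0]

```text
t: 31.6
tool_pos: [0.5496, -0.2887, 0.1921]
eef_rot: [0.305, -0.07, 0.95, 0.023]
force: [-0.3, -0.8, 0.0]
grip_width: 0.997
finger_force: 0.0
```

```bash
python3 - <<'E'
from plan import *
b=optics.snapshot("top")[:,:,::-1].copy(); cv2.imwrite("pics/t10.png",b); s=optics.snapshot("scene")[:,:,::-1].copy(); cv2.imwrite("pics/s10.png",s)
w=b[190:300,360:470].astype(int); g=((w.min(2)>115)&(w.max(2)-w.min(2)<45)).astype(np.uint8)
n,l,st,c=cv2.connectedComponentsWithStats(g)
for i in range(1,n):
    if st[i,4]>15: print(st[i]+[360,190,0,0,0],c[i]+[360,190])
h=cv2.cvtColor(b,cv2.COLOR_BGR2HSV)[225:290,390:440]; k=np.argwhere(cv2.inRange(h,(15,100,120),(32,255,255))); print("brass",len(k),k.mean(0)[::-1]+[390,225] if len(k) else '')
a=onz("top",(c[1:][st[1:,4].argsort()[-1]][0],229),.02); 
# lid & others unchanged vs first pictures
t0=cv2.imread("pics/top0.png"); d=(cv2.absdiff(b,t0).max(2)>45).astype(np.uint8)
for nm,(x0,x1,y0,y1) in dict(hammer=(170,205,230,335),chisel=(255,335,295,312),glue=(420,450,183,212),square=(470,512,210,275)).items(): print(nm,d[y0:y1,x0:x1].mean().round(3))
print(sensors.get_obs()['tool_pos'],sensors.get_obs()['force'],sensors.get_obs()['t'])
l7=cv2.cvtColor(b,cv2.COLOR_BGR2HSV); gm=cv2.inRange(l7,(60,60,30),(90,255,200)); ys,xs=np.where(gm); print("lid rows",ys.min(),ys.max())
E
```

```text
[427 190  20  15 195] [435.0513 197.7436]
[405 230  21  31 183] [413.9727 241.3388]
brass 663 [411.2504 263.3409]
hammer 0.0
chisel 0.0
glue 0.0
square 0.0
[ 0.5496 -0.2888  0.1924] [-0.2758 -0.5723  0.6529] 31.7
lid rows 191 479
```

```bash
python3 - <<'E'
from plan import *
a=cv2.imread("pics/s8f.png"); b=cv2.imread("pics/s10.png"); d=(cv2.absdiff(a,b).max(2)>45)[190:400,340:480].mean(); print("scene lid change since lift-out",d)
p=cv2.imread("pics/t8f.png"); t=cv2.imread("pics/t10.png"); print((cv2.absdiff(p,t).max(2)>45)[185:280,215:330].mean())
e=onz("top",(412,230),.024)[:2]; print("centre",e-.065*np.array([np.cos(.14),np.sin(.14)]), "mat .5385 -.291")
print(sensors.get_obs()['force'])
workorder.finish_job()
E
```

```text
scene lid change since lift-out 0.0
0.0
centre [ 0.5403 -0.2939] mat .5385 -.291
[-0.2758 -0.5723  0.6529]
the job is handed in; nothing more can be done
```

The job is handed in: the lid was raised to its stop, and the block plane was lifted out and set on the cork mat about 3 mm from the middle. The hammer, chisel, square and glue bottle look unmoved in the before/after pictures, and the arm finished clear of everything at 31.7 s.

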